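# File the edges of a set of bisque tiles in the bench jig

## Task

Switch on the dust extractor: slide the dust cover of its switch box fully aside, press the start button home and slide the cover shut again to keep the dust out; stand all the bisque tiles from the rack in the slots of the filing jig, one to a slot, and see that the jig is up against its stop. Then dress the top edges of the whole set together with the flat file, nose forward: three full forward strokes, lifting the file clear before each return and never dragging it back. Lay the file back on its mat, put all the tiles back in the rack, lowering them gently and not dropping or tipping them over, and leave the mugs and the bowl alone.

Things in the scene. Friction and masses are not known exactly. Their poses are not given: they have to be found in the camera images.
- tile1: a square bisque (terracotta) tile, 80 x 80 x 10 mm, 130 g. Two or three of tile1..3 are present, each on edge in a rack slot, up to 12 mm off the slot's middle along the slot. Origin: middle of its lower edge; z up the tile (top edge at z = 80 mm), x across its 10 mm thickness, y along its width
- tile2: like tile1
- tile3: like tile1
- rack: fixed tile rack: plank 180 (x) x 100 (y) x 10 mm, origin under its middle. Three slots along y at x = -50, 0, 50 mm, each between two slats: 12.6 mm wide plus a lead-in at the mouth, floor z = 10, slat tops z = 44, top of a seated tile z = 90. Open at both ends; bars at x = +-85 reach z = 26. Finished tiles: any slot, one each, within 30 mm of its middle
- jig_floor (a point): middle of the middle slot's floor in the filing jig, 14 mm above the table. The jig is a pale wood block 180 (x) x 94 (y) mm, top 34 mm above this point, with three slots along y at x = -50, 0, 50 mm, 12.6 mm wide plus a lead-in, open-ended; a seated tile's top edge is 80 mm above this point. x = forward, the filing direction, from the robot to the stop cleat
- jigbase: fixed runners and stop cleat (30 mm high, x = 92 to 120) under the jig; x as for jig_floor; origin on the table under jig_floor when the jig is home. A full stroke takes the file's middle from about 35 mm behind jig_floor to 35 mm ahead of it, bearing on the edges with 3 to 10 N; so the blade, along x and level over the tiles' middle, crosses all three slots throughout
- jig (a joint): how far the jig is off its stop, m: 0 = against the cleat, up to 0.040 back along its -x; starts up to 0.020 off. It slides on waxed runners (about 1 N) like a bench hook: forward strokes hold it on the stop, a file dragged back pulls it off. No filing while it is over 6 mm off: push it home first, e.g. on the block's near end (x = -90 mm, 48 mm high)
- file: flat file in a holder, 420 g: blade 200 x 34 x 5 mm, teeth down, under a bar (x = -59 to 77, 36 wide, to z = 17); wooden grip x = -55 to 35, z = 17 to 48, with a waist 22 mm wide at x = -17 to 17 between swells 31 wide (take it there across y, fingertips just over the bar); round knob at x = 68 (z to 42) at the nose. Origin: middle of the blade's underside; x to the nose, the way it cuts
- file_nose (a point): nose end of the file blade, 100 mm ahead of the file's origin, on the underside
- mat: the file's black rubber mat, fixed, 280 (x) x 100 (y) x 3 mm; origin under its middle. The file starts and belongs on it, wholly, teeth down, along its length: middle within 40 mm along and 34 mm across of the mat's middle
- cover_grip (a point): top middle of the upright black grip (14 mm thick in x, 56 wide in y, 30 tall) in the middle of the sliding dust cover on the extractor's switch box. The cover is a steel plate 80 (x) x 90 (y) x 4 mm, its upper face 30 mm below this point, 75.5 mm above the table; x = the way it opens
- cover (a joint): how far the dust cover is slid open along its x, m: 0 = shut over the button, 0.080 = fully open; starts up to 0.006 open; slides with about 1.2 N and stays where left; shut means under 0.008, aside means over 0.060
- button_top (a point): middle of the top of the white round start button (32 mm across), 64 mm above the table, under the closed cover; x = the way the cover opens. The switch box is 170 (x) x 92 (y) mm, its middle 40 mm along x from here, with a rail to 71 mm above the table along each side at y = +-41. With the cover fully open its grip stands 80 mm along x from here
- start_button (a joint): how far the start button is pressed, m: 0 = up, 0.006 = fully down (about 5 N); over 0.004 switches on; springs back
- mug_a: bystander: green mug, 80 mm across, 95 mm tall, beyond the work; origin at its foot
- mug_b: bystander: a second green mug like mug_a
- bowl: bystander: white bowl, 100 mm across, 55 mm tall; origin at its foot
Not all that is in view belongs to the job. Leave any blue or yellow look-alike of the tile2 alone.

How it is judged:
By the outcome, as a careful person would: the job done as asked, in the order asked, and still so for the second after the job is handed in, with the robot touching nothing.
Of tile1, tile2, tile3 only 2 to 3 are there at a start; the rules pass over those that are not, and their reading is None.
At some moment in a run one of file may be knocked a few centimetres aside while the robot is not near it.
It also fails if it takes over 210 s, if anything falls off the work surface, if the arm or the gripper's body presses on something with over 40 N, if the wrist force passes 120 N, or if a joint passes its speed limit or range.

## Robot

A 7-joint arm with a two-finger parallel gripper is mounted at the origin on the work surface. World frame = base frame: x ahead of the robot, y to its left, z up, the work surface at z = 0. Lengths are in m, angles in degrees, forces in N, time in s.
With the tool pointing down it reaches from about 0.35 to 0.775 m from the base axis. Payload 3.1 kg.
Tool frame: the origin (TCP) lies on the centre line of the jaws, within the pads' length; the fingertips stand 11 mm ahead of it and the grasp point (between the pads) lies 8 mm behind it; x points along the fingers, z is the direction in which the jaws open and shut, and the axes are right-handed (so a half turn about x gives the same grasp; the last joint's range is limited). The gripper opens to 85 mm and grips with 20 to 120 N. Pads are 22 mm wide; open, the fingers measure 114 mm over their backs; the gripper's body (76 mm by 85 mm) begins 54 mm behind the grasp point. The pads swing forward as they close: fully open they stand 13 mm farther back than shut.
Start: joints at [-72.92, 17.813, 0.802, 86.603, -0.252, 75.585, -1.558], TCP at [0.183, 0.519, 0.242] pointing down, gripper open.
Joint ranges: [-154.91, 154.91], [-16.99, 109.72], [-72.82, 74.43], [7.12, 147.25], [-82.49, 262.49], [11.32, 116.49], [-174.64, 174.64]. Speed limits (degrees/s): [159.86, 159.86, 180, 180, 180, 180, 180].

## Interface

Orientations are given as a 3x3 rotation matrix whose columns are the frame's x, y, z axes.
In Python, from bench import env, optics, ticket gives the robot as it stands.
- The arm moves only by the shell command python3 -m pendant 'ROWS'. ROWS is JSON, a list of rows, each an object with "travel": the shift along the tool's x, y, z in cm, a list of three; "turn": the turn, a rotation vector about the tool's x, y, z in degrees, a list of three; "hand": the closure in counts, from 0 (fully open) to 255 (shut). A call has 1 to 5 rows; each row shifts and turns the commanded pose from where the row before left it, along the tool's axes as they then stand; what a row does not reach is not made up. A row lasts 1/12 s, in which the tool goes at most 41.7 mm and 7.16 degrees, less where a joint would pass 70% of its speed; a pose out of reach is approached as far as the arm can. A call with a gripper value outside its range is refused whole. The fingers move at their own pace and stop on an object; the grip force is fixed at half the most. Time passes only in rows, so rows that do not move let the fingers close. It gives the time, the measured TCP pose, the force and the opening at its end, in the units of the state.
- env.get_obs(): the state, without advancing time (a new reading comes with each control period).
- optics.get_image(name): name is "scene" or "top" or "wrist"; returns a dict with "image" (420x560x3 uint8, red, green, blue), "range_z" (420x560 float32, m along the optical axis (not along the pixel's ray), 0 where there is no reading), "fov_y" (degrees; the focal length in pixels is half the picture's height over the tangent of half this angle, whatever the lens; pixels are square), "cx", "cy" (the principal point, pixels), "world_from_camera" (4x4, takes a point from camera to world coordinates); the wrist camera has in their place "hand_eye" (4x4, takes a point from camera to tool coordinates, whose origin is the TCP and whose axes are the tool frame's). Camera axes: x right, y down, z forward; pixel columns grow to the right and rows downward; lengths in m; the calibration is good to about 2 mm. A picture is of the moment at which its call begins: read the wrist's pose just before it.
- ticket.finish_job(): hands the job in, once; it reports no verdict.
The state is a dict: "t": time; "qpos": joint angles; "dq": joint speeds; "effort": joint torques, N m; "tcp_pos": TCP position; "eef_rot": TCP orientation; "force": force on the tool from outside, world axes, zero at the start; "moment": the same for the moment, N m; "finger_gap": finger opening in m.
Only numpy, scipy, OpenCV 4.12 (cv2) and the standard library are available. Lean on these libraries where they do the work, as an engineer would, in place of code of your own. Each camera call takes 0.05 s, during which the arm holds its last target. There are 200 camera calls.

## Working session

There is one attempt and no reset: what is moved stays moved. The work goes in short steps, Python scripts to look and compute and a shell command to move; the robot and the scene stay as the last step left them, time stands still between calls to the robot, and variables do not carry over. Pictures are saved under pics/ and viewed, about 12 in all and at most 16, crops included, and the job is handed in when it is done.

```bash
ls; mkdir -p pics; cat > h.py <<'E'
import numpy as np, cv2
from bench import env, optics, ticket
def grab(n):
    o=env.get_obs(); d=optics.get_image(n)
    if n=="wrist":
        T=np.eye(4);T[:3,:3]=np.array(o["eef_rot"]);T[:3,3]=o["tcp_pos"]; d["T"]=T@np.array(d["hand_eye"])
    else: d["T"]=np.array(d["world_from_camera"])
    d["f"]=210/np.tan(np.radians(d["fov_y"])/2); return d
def save(d,fn): cv2.imwrite("pics/"+fn,cv2.cvtColor(d["image"],cv2.COLOR_RGB2BGR))
def ray(d,uv,z):
    uv=np.atleast_2d(np.float64(uv)); r=np.c_[(uv[:,0]-d["cx"])/d["f"],(uv[:,1]-d["cy"])/d["f"],np.ones(len(uv))]@d["T"][:3,:3].T
    c=d["T"][:3,3]; return c+r*((z-c[2])/r[:,2])[:,None]
def cloud(d):
    v,u=np.mgrid[:420,:560]; Z=d["range_z"]; P=np.stack([(u-d["cx"])/d["f"]*Z,(v-d["cy"])/d["f"]*Z,Z],-1)@d["T"][:3,:3].T+d["T"][:3,3]
    P[Z<=0]=np.nan; return P
def px(d,P):
    q=(np.atleast_2d(P)-d["T"][:3,3])@d["T"][:3,:3]; return np.c_[q[:,0]/q[:,2]*d["f"]+d["cx"],q[:,1]/q[:,2]*d["f"]+d["cy"]]
E
python3 - <<'E'
from h import *
np.set_printoptions(precision=3,suppress=True)
o=env.get_obs(); print({k:np.round(o[k],3).tolist() for k in o})
for n in("top","scene"):
    d=grab(n); save(d,n+"0.png"); print(n,d["T"],d["f"],d["cx"],d["cy"])
    np.save(n+"0.npy",d,allow_pickle=True)
print(optics.get_image("wrist")["hand_eye"])
E
```

```text
pics
{'t': 0.0, 'qpos': [-72.922, 17.86, 0.802, 86.694, -0.252, 75.582, -1.556], 'dq': [0.033, -0.058, 0.056, -0.026, -0.014, -0.08, 0.056], 'effort': [0.001, -37.992, 0.146, -23.059, 0.012, 0.014, -0.0], 'tcp_pos': [0.183, 0.518, 0.241], 'eef_rot': [[-0.001, -0.943, 0.333], [-0.002, 0.333, 0.943], [-1.0, -0.0, -0.002]], 'force': [-0.122, 0.677, 0.841], 'moment': [-0.002, 0.016, 0.002], 'finger_gap': 0.086}
top [[-0.062 -0.973  0.224  0.188]
 [-0.998  0.06  -0.017 -0.011]
 [ 0.003 -0.225 -0.974  1.478]
 [ 0.     0.     0.     1.   ]] 543.3203345442106 280.4140200208433 211.70260687420836
scene [[ 0.803  0.431 -0.41   1.015]
 [ 0.595 -0.562  0.575 -0.728]
 [ 0.017 -0.706 -0.708  0.98 ]
 [ 0.     0.     0.     1.   ]] 466.52139211185744 279.4686393405354 215.97094896349543
[[-0.    -0.289  0.957 -0.131]
 [ 0.    -0.957 -0.289  0.073]
 [ 1.     0.     0.     0.   ]
 [ 0.     0.     0.     1.   ]]
```

View pics/top0.png

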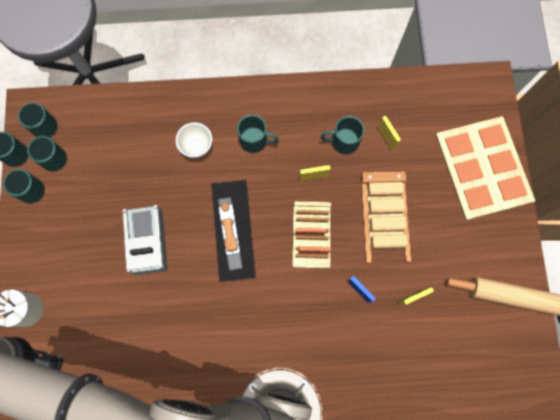

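View pics/scene0.png

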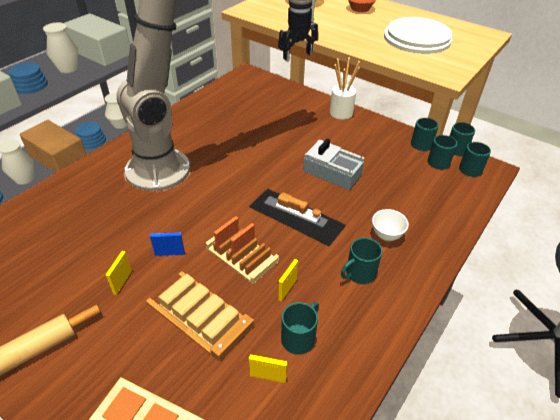

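```bash
python3 - <<'E'
from h import *
np.set_printoptions(precision=4,suppress=True)
d=np.load("top0.npy",allow_pickle=True).item(); P=cloud(d); im=d["image"]; hsv=cv2.cvtColor(im,cv2.COLOR_RGB2HSV)
def rep(name,box,sel,z=None):
    u0,v0,u1,v1=box; m=np.zeros((420,560),bool); m[v0:v1,u0:u1]=True; m&=sel&np.isfinite(P[...,2])
    Q=P[m]
    if len(Q)<5: print(name,"few",len(Q));return
    r=cv2.minAreaRect((Q[:,:2]*1000).astype(np.float32)); print(name,len(Q),"rect",np.round(r[0],1),np.round(r[1],1),round(r[2],1),"z med",np.nanmedian(Q[:,2]))
Z=P[...,2]
H,S,V=hsv[...,0].astype(int),hsv[...,1].astype(int),hsv[...,2].astype(int)
rep("box",(110,190,175,285),Z>0.03)
rep("boxtop",(110,190,175,285),(Z>0.055)&(Z<.085))
rep("grip",(110,190,175,285),Z>0.085)
rep("mat",(200,165,270,290),V<45)
rep("file",(200,165,270,290),(Z>.012))
rep("filebar",(200,165,270,290),(Z>.012)&(Z<.028))
rep("grip",(200,165,270,290),(Z>.035))
rep("rack",(285,190,335,275),(Z>0.02)&(Z<.055))
rep("rackall",(285,190,335,275),(Z>0.006))
rep("tileA",(285,223,340,240),Z>.07)
rep("tileB",(285,240,340,262),Z>.07)
rep("jigtop",(350,160,415,270),(Z>.04)&(Z<.06))
rep("jigbase",(350,160,415,270),(Z>.008)&(Z<.04))
for v in range(195,275,4): print(v,P[v,312],im[v,312])
cv2.imwrite("pics/top0c.png",cv2.resize(cv2.cvtColor(im[150:300,110:430],cv2.COLOR_RGB2BGR),None,fx=2.5,fy=2.5,interpolation=cv2.INTER_CUBIC))
E
```

```text
box 2423 rect [465.  331.1] [170.7  93.6] 4.2 z med 0.06834117939697859
boxtop 1913 rect [464.5 331.6] [169.3  92.8] 4.0 z med 0.0700675642899462
grip 151 rect [426.6 328.5] [16.  56.3] 4.7 z med 0.1033012586904336
mat 19 rect [480.7  95.5] [249.9  77. ] 1.4 z med 0.0010328737320237646
file 680 rect [468.7  91.4] [214.8  82.8] 7.8 z med 0.04298653411062214
filebar 265 rect [468.7  91.4] [214.8  82.8] 7.8 z med 0.018181921055315575
grip 398 rect [487.2 108. ] [134.7  31. ] 7.4 z med 0.04857052883076962
rack 983 rect [ 455.9 -117.8] [ 99.4 181.2] 85.1 z med 0.036916148370425894
rackall 2339 rect [ 469.  -115.5] [133.5 230.9] 86.3 z med 0.025475203245646227
tileA 160 rect [ 456.7 -110.2] [78.6 12.2] 85.1 z med 0.088896330520006
tileB 157 rect [ 405.6 -118.7] [78. 11.] 84.9 z med 0.0879119241624533
jigtop 1735 rect [ 494.5 -325.3] [ 92.  181.8] 88.0 z med 0.047271111540406974
jigbase 1655 rect [ 501.9 -316.8] [173.7 299.6] 81.0 z med 0.017276129851455213
195 [ 0.5695 -0.1282  0.0049] [134  87  62]
199 [ 0.5599 -0.1279 -0.0028] [139  89  64]
203 [ 0.5407 -0.1246  0.0288] [248 240 194]
207 [ 0.5333 -0.125   0.0123] [237 225 171]
211 [ 0.5148 -0.1217  0.0436] [196 145 100]
215 [ 0.5109 -0.1234  0.0112] [232 218 161]
219 [ 0.4928 -0.1201  0.0432] [183 129  88]
223 [ 0.4885 -0.1218  0.0103] [242 232 179]
227 [ 0.4768 -0.1207  0.0128] [245 224 171]
231 [ 0.4513 -0.1143  0.0881] [189 111  82]
235 [ 0.4492 -0.1169  0.042 ] [144  96  65]
239 [ 0.4414 -0.1174  0.024 ] [164 139 101]
243 [ 0.4334 -0.1179  0.0062] [251 247 204]
247 [ 0.4087 -0.1108  0.0923] [236 164 120]
251 [ 0.4013 -0.1115  0.0721] [138  80  57]
255 [ 0.3943 -0.1124  0.0477] [183 126  87]
259 [ 0.389  -0.1143  0.0092] [245 238 188]
263 [ 0.376  -0.1124  0.0253] [250 246 204]
267 [ 0.366  -0.112   0.0194] [208 189 141]
271 [ 0.3571 -0.1123  0.0029] [139  90  66]
```

View pics/top0c.png

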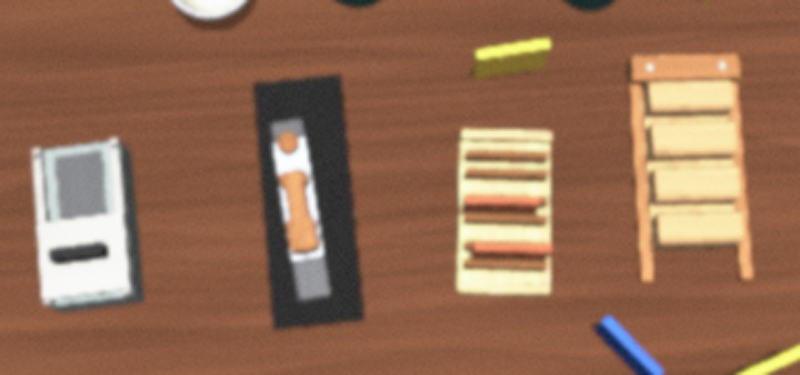

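```bash
cat >> h.py <<'E'
def plan(x=None,y=None,z=None,yaw=None):
    o=env.get_obs(); R=np.array(o["eef_rot"]); p=np.array(o["tcp_pos"]); t=np.array([p[i] if v is None else v for i,v in enumerate((x,y,z))])
    cy=np.degrees(np.arctan2(R[1,2],R[0,2]))
    if yaw is not None:
        print("turn about x:",round(-((yaw-cy+180)%360-180),2)); a=np.radians(yaw); R=np.array([[0,np.sin(a),np.cos(a)],[0,-np.cos(a),np.sin(a)],[-1,0,0]])
    print("tcp",p.round(4),"yaw",round(cy,2),"tilt",np.round(np.array(o["eef_rot"])[:2,0]*57.3,2),"gap",round(o["finger_gap"],4),"F",np.round(o["force"],1),"t",round(o["t"],2))
    print("travel cm:",np.round(R.T@(t-p)*100,2))
E
python3 -m pendant '[{"travel":[0,0,0],"turn":[7,0,0],"hand":100},{"travel":[0,0,0],"turn":[7,0,0],"hand":100},{"travel":[0,0,0],"turn":[7,0,0],"hand":100},{"travel":[0,0,0],"turn":[7,0,0],"hand":100},{"travel":[0,0,0],"turn":[7,0,0],"hand":100}]'
python3 -m pendant '[{"travel":[0,0,0],"turn":[7,0,0],"hand":100},{"travel":[0,0,0],"turn":[7,0,0],"hand":100},{"travel":[0,0,0],"turn":[7,0,0],"hand":100},{"travel":[0,0,0],"turn":[7,0,0],"hand":100},{"travel":[0,0,0],"turn":[3.3,0,0],"hand":100}]'
python3 -c "
from h import *
plan(.4266,.3285,.20,4.2)"
```

```text
t: 0.57
tcp_pos: [0.1832, 0.5183, 0.2418]
eef_rot: [[-0.0, -0.576, 0.817], [-0.001, 0.817, 0.576], [-1.0, -0.001, -0.001]]
force: [0.1, -0.5, 1.0]
finger_gap: 0.0516
t: 0.98
tcp_pos: [0.1831, 0.5183, 0.2418]
eef_rot: [[-0.0, -0.069, 0.998], [-0.001, 0.998, 0.069], [-1.0, -0.001, -0.0]]
force: [-0.0, -0.2, -0.4]
finger_gap: 0.0517
turn about x: -0.25
tcp [0.1831 0.5183 0.2418] yaw 3.95 tilt [-0.01 -0.06] gap 0.0517 F [-0.  -0.2 -0.4] t 0.98
travel cm: [ 4.18 20.71 22.89]
```

```bash

python3 -m pendant '[{"travel":[0,2.59,2.86],"turn":[0,0,0],"hand":100},{"travel":[0,2.59,2.86],"turn":[0,0,0],"hand":100},{"travel":[0,2.59,2.86],"turn":[0,0,0],"hand":100},{"travel":[0,2.59,2.86],"turn":[0,0,0],"hand":100}]'
python3 -m pendant '[{"travel":[0,2.59,2.86],"turn":[0,0,0],"hand":100},{"travel":[0,2.59,2.86],"turn":[0,0,0],"hand":100},{"travel":[1,2.59,2.86],"turn":[0,0,0],"hand":100},{"travel":[3,2.59,2.86],"turn":[0,0,0],"hand":100},{"travel":[0,0,0],"turn":[0,0,0],"hand":100}]'
python3 - <<'E'
from h import *
d=grab("wrist"); save(d,"w1.png"); np.save("w1.npy",d,allow_pickle=True); P=cloud(d); Z=P[...,2]
for n,a,b in(("grip",.095,.112),("plate",.069,.082)):
    Q=P[(Z>a)&(Z<b)]; r=cv2.minAreaRect((Q[:,:2]*1000).astype(np.float32)); print(n,len(Q),np.round(r[0],1),np.round(r[1],1),round(r[2],1),np.median(Q[:,2]))
plan(.4266,.3285,.097,4.2)
E
```

```text
t: 1.32
tcp_pos: [0.2903, 0.6312, 0.242]
eef_rot: [[-0.001, -0.075, 0.997], [-0.0, 0.997, 0.075], [-1.0, -0.0, -0.001]]
force: [0.1, 1.3, 1.0]
finger_gap: 0.0519
t: 1.73
tcp_pos: [0.3836, 0.7269, 0.193]
eef_rot: [[-0.007, -0.071, 0.997], [-0.02, 0.997, 0.07], [-1.0, -0.019, -0.008]]
force: [-0.6, -1.0, -11.1]
finger_gap: 0.0522
grip 4300 [298.5 672.2] [86.9 65.7] 13.4 0.09965497228121918
plate 1566 [439.4 673.2] [ 65.6 343.8] 86.2 0.07563368196402351
turn about x: -0.17
tcp [0.3818 0.7249 0.1962] yaw 4.03 tilt [-0.5  -1.19] gap 0.0519 F [-1.  -0.9 -2.6] t 1.78
travel cm: [ 9.92 39.86  1.57]
```

View pics/w1.png

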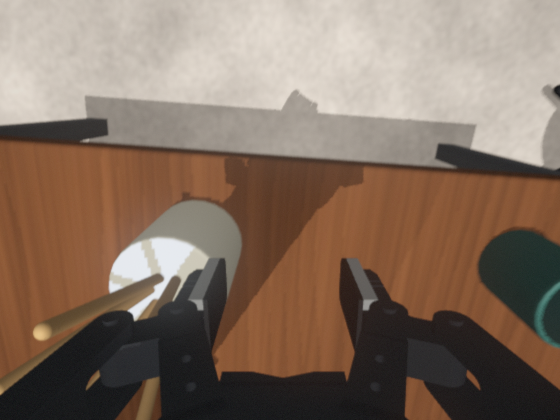

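```bash
sed -i 's/R=np.array(\[\[0,np.sin(a),np.cos(a)\],\[0,-np.cos(a),np.sin(a)\],\[-1,0,0\]\])/R=np.array([[0,-np.sin(a),np.cos(a)],[0,np.cos(a),np.sin(a)],[-1,0,0]])/' h.py
python3 -m pendant '[{"travel":[-2,-2,0],"turn":[0,0,0],"hand":100},{"travel":[-2,-3,0],"turn":[0,0,0],"hand":100},{"travel":[0,-3,0],"turn":[0,0,0],"hand":100},{"travel":[0,0,0],"turn":[0,0,0],"hand":100}]'
python3 -c "
from h import *
plan(.4266,.3285,.215,4.2)
d=grab('top'); save(d,'top1.png')"
```

```text
t: 2.12
tcp_pos: [0.3873, 0.6363, 0.2575]
eef_rot: [[-0.001, -0.064, 0.998], [-0.01, 0.998, 0.064], [-1.0, -0.009, -0.001]]
force: [2.0, -0.9, -0.9]
finger_gap: 0.0519
turn about x: -0.51
tcp [0.3873 0.6363 0.2575] yaw 3.69 tilt [-0.05 -0.55] gap 0.0519 F [ 2.  -0.9 -0.9] t 2.12
travel cm: [  4.25 -30.98   1.66]
```

View pics/top1.png

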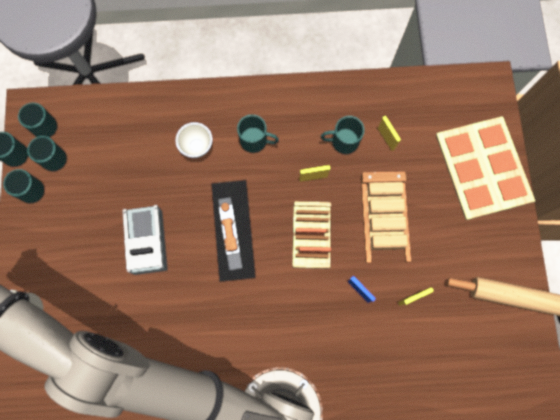

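```bash

python3 -m pendant '[{"travel":[0,-3.8,0],"turn":[-0.5,0,0.55],"hand":100},{"travel":[0,-3.8,0],"turn":[0,0,0],"hand":100},{"travel":[0,-3.8,0],"turn":[0,0,0],"hand":100},{"travel":[0,-3.8,0],"turn":[0,0,0],"hand":100},{"travel":[0,-3.8,0],"turn":[0,0,0],"hand":100}]'
python3 -m pendant '[{"travel":[1,-3.8,0],"turn":[0,0,0],"hand":100},{"travel":[1,-3.8,0.7],"turn":[0,0,0],"hand":100},{"travel":[2,-3.8,0.7],"turn":[0,0,0],"hand":100},{"travel":[0,0,0],"turn":[0,0,0],"hand":100}]'
python3 - <<'E'
from h import *
d=grab("wrist"); save(d,"w2.png"); np.save("w2.npy",d,allow_pickle=True); P=cloud(d); Z=P[...,2]; k=np.hypot(P[...,0]-.45,P[...,1]-.33)<.14
for n,a,b in(("grip",.097,.112),("plate",.072,.082)):
    m=((Z>a)&(Z<b)&k).astype(np.uint8); nn,l,s,c=cv2.connectedComponentsWithStats(m); i=1+np.argmax(s[1:,4]); Q=P[l==i]; r=cv2.minAreaRect((Q[:,:2]*1000).astype(np.float32)); print(n,len(Q),np.round(r[0],1),np.round(r[1],1),round(r[2],1),np.median(Q[:,2]))
plan(.4266,.3285,.097,4.2)
E
```

```text
t: 2.58
tcp_pos: [0.4002, 0.4565, 0.2563]
eef_rot: [[0.001, -0.083, 0.997], [0.014, 0.996, 0.083], [-1.0, 0.014, 0.003]]
force: [0.9, -0.2, 1.6]
finger_gap: 0.0522
t: 2.92
tcp_pos: [0.4246, 0.3349, 0.2117]
eef_rot: [[-0.003, -0.069, 0.998], [0.0, 0.998, 0.069], [-1.0, 0.0, -0.003]]
force: [0.1, -1.7, -0.8]
finger_gap: 0.0524
grip 1369 [424.4 331.1] [13.8 55.8] 4.3 0.10497091556145022
plate 8673 [424.5 331.1] [80.9 90.2] 3.6 0.07514571963223782
turn about x: -0.01
tcp [0.4242 0.3406 0.2135] yaw 4.19 tilt [-0.11  0.38] gap 0.0518 F [-0.5  0.5 -0.1] t 2.97
travel cm: [11.65 -1.23  0.15]
```

View pics/w2.png

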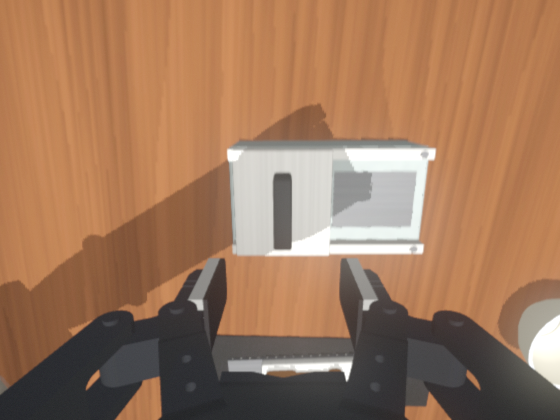

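```bash

python3 -m pendant '[{"travel":[0,-1.0,0.1],"turn":[0,0,0],"hand":100},{"travel":[3,0,0],"turn":[0,0,0],"hand":100},{"travel":[3,0,0],"turn":[0,0,0],"hand":100},{"travel":[3,0,0],"turn":[0,0,0],"hand":100},{"travel":[0,0,0],"turn":[0,0,0],"hand":100}]'
python3 -c "
from h import *
plan(.4245,.3305,.097,4.2)"
```

```text
t: 3.38
tcp_pos: [0.4217, 0.3374, 0.1196]
eef_rot: [[-0.008, -0.085, 0.996], [0.005, 0.996, 0.085], [-1.0, 0.005, -0.007]]
force: [-2.3, -1.0, -1.2]
finger_gap: 0.0518
turn about x: 0.67
tcp [0.4217 0.3374 0.1196] yaw 4.87 tilt [-0.45  0.28] gap 0.0518 F [-2.3 -1.  -1.2] t 3.38
travel cm: [ 2.26 -0.71  0.23]
```

```bash

python3 -m pendant '[{"travel":[0,-0.7,0.2],"turn":[0,0,0],"hand":100},{"travel":[0,0,0],"turn":[0,0,0],"hand":100},{"travel":[2.2,0,0],"turn":[0,0,0],"hand":100},{"travel":[0,0,0],"turn":[0,0,0],"hand":100},{"travel":[0,0,0],"turn":[0,0,0],"hand":100}]'
python3 -c "
from h import *
plan(.4245,.3305,.097,4.2)"
```

```text
t: 3.8
tcp_pos: [0.4288, 0.3316, 0.103]
eef_rot: [[0.001, -0.082, 0.997], [0.011, 0.997, 0.082], [-1.0, 0.011, 0.002]]
force: [-0.1, 0.2, 0.3]
finger_gap: 0.0517
turn about x: 0.48
tcp [0.4288 0.3316 0.103 ] yaw 4.68 tilt [0.04 0.61] gap 0.0517 F [-0.1  0.2  0.3] t 3.8
travel cm: [ 0.6  -0.07 -0.44]
```

```bash

python3 -m pendant '[{"travel":[0.5,0,-0.3],"turn":[0.4,0,-0.6],"hand":100},{"travel":[0,0,0],"turn":[0,0,0],"hand":220},{"travel":[0,0,0],"turn":[0,0,0],"hand":220},{"travel":[0,0,0],"turn":[0,0,0],"hand":220},{"travel":[0,0,0],"turn":[0,0,0],"hand":220}]'
python3 -m pendant '[{"travel":[0,0,0],"turn":[0,0,0],"hand":220},{"travel":[0,0,0],"turn":[0,0,0],"hand":220},{"travel":[0,0,0],"turn":[0,0,0],"hand":220}]'
python3 -c "
from h import *
plan(.4245,.3305,.097,4.2)"
```

```text
t: 4.22
tcp_pos: [0.4255, 0.3314, 0.0973]
eef_rot: [[0.001, -0.075, 0.997], [0.0, 0.997, 0.075], [-1.0, 0.0, 0.001]]
force: [-0.9, -1.1, 3.7]
finger_gap: 0.0128
t: 4.47
tcp_pos: [0.4256, 0.3314, 0.0973]
eef_rot: [[0.001, -0.075, 0.997], [0.0, 0.997, 0.075], [-1.0, 0.0, 0.001]]
force: [-1.6, -0.1, 4.8]
finger_gap: 0.0126
turn about x: 0.08
tcp [0.4256 0.3314 0.0973] yaw 4.28 tilt [0.08 0.02] gap 0.0126 F [-1.6 -0.1  4.8] t 4.47
travel cm: [ 0.03 -0.09 -0.12]
```

```bash

python3 -m pendant '[{"travel":[0,0,1.2],"turn":[0,0,0],"hand":220},{"travel":[0,0,1.6],"turn":[0,0,0],"hand":220},{"travel":[0,0,1.6],"turn":[0,0,0],"hand":220},{"travel":[0,0,1.6],"turn":[0,0,0],"hand":220},{"travel":[0,0,0.8],"turn":[0,0,0],"hand":220}]'
python3 -m pendant '[{"travel":[0,0,0.5],"turn":[0,0,0],"hand":220},{"travel":[0,0,0.3],"turn":[0,0,0],"hand":220},{"travel":[0,0,0],"turn":[0,0,0],"hand":220},{"travel":[0,0,0],"turn":[0,0,0],"hand":220}]'
python3 -c "
from h import *
plan(.505,.337,.097,4.2)"
```

```text
t: 4.88
tcp_pos: [0.4952, 0.3365, 0.0973]
eef_rot: [[0.003, -0.074, 0.997], [0.001, 0.997, 0.074], [-1.0, 0.0, 0.003]]
force: [-1.3, -0.5, 7.1]
finger_gap: 0.0132
t: 5.22
tcp_pos: [0.5025, 0.337, 0.0973]
eef_rot: [[0.003, -0.074, 0.997], [0.0, 0.997, 0.074], [-1.0, 0.0, 0.003]]
force: [1.0, 0.1, 4.4]
finger_gap: 0.013
turn about x: 0.05
tcp [0.5025 0.337  0.0973] yaw 4.25 tilt [0.19 0.03] gap 0.013 F [1.  0.1 4.4] t 5.22
travel cm: [ 0.03 -0.02  0.25]
```

```bash

python3 -m pendant '[{"travel":[0,0,0],"turn":[0,0,0],"hand":100},{"travel":[0,0,0],"turn":[0,0,0],"hand":100},{"travel":[0,0,0],"turn":[0,0,0],"hand":100},{"travel":[-2,0,0],"turn":[0,0,0],"hand":100},{"travel":[-3,0,0],"turn":[0,0,0],"hand":100}]'
python3 -m pendant '[{"travel":[-2,0,0],"turn":[0,0,0],"hand":255},{"travel":[0,0,-3],"turn":[0,0,0],"hand":255},{"travel":[0,0,-3],"turn":[0,0,0],"hand":255},{"travel":[0,0,-2],"turn":[0,0,0],"hand":255},{"travel":[0,0,0],"turn":[0,0,0],"hand":255}]'
python3 -m pendant '[{"travel":[0,0,0],"turn":[0,0,0],"hand":255},{"travel":[0,0,0],"turn":[0,0,0],"hand":255},{"travel":[0,0,0],"turn":[0,0,0],"hand":255}]'
python3 - <<'E'
from h import *
d=grab("wrist"); save(d,"w3.png"); P=cloud(d); Z=P[...,2]; k=np.hypot(P[...,0]-.47,P[...,1]-.33)<.12
for n,a,b in(("grip",.097,.112),("plate",.072,.082),("button",.058,.067)):
    m=((Z>a)&(Z<b)&k).astype(np.uint8); nn,l,s,c=cv2.connectedComponentsWithStats(m); i=1+np.argmax(s[1:,4]); Q=P[l==i]; r=cv2.minAreaRect((Q[:,:2]*1000).astype(np.float32)); print(n,len(Q),np.round(r[0],1),np.round(r[1],1),round(r[2],1),np.median(Q[:,2]))
plan(.4245,.3305,.085,4.2)
E
```

```text
t: 5.63
tcp_pos: [0.4978, 0.3348, 0.1427]
eef_rot: [[-0.008, -0.075, 0.997], [-0.007, 0.997, 0.075], [-1.0, -0.006, -0.008]]
force: [-0.5, 0.3, 0.0]
finger_gap: 0.052
t: 6.05
tcp_pos: [0.4154, 0.3313, 0.1657]
eef_rot: [[-0.006, -0.08, 0.997], [-0.002, 0.997, 0.08], [-1.0, -0.001, -0.006]]
force: [-0.5, -0.3, -0.8]
finger_gap: 0.0002
t: 6.3
tcp_pos: [0.4225, 0.3303, 0.1665]
eef_rot: [[0.001, -0.073, 0.997], [-0.001, 0.997, 0.073], [-1.0, -0.001, 0.001]]
force: [-0.7, -0.5, 0.2]
finger_gap: 0.0001
grip 2287 [502.4 336.9] [14.4 56.1] 4.0 0.10484257190952426
plate 11246 [502.9 336.7] [80.7 90.3] 4.2 0.0751567843678421
button 2823 [423.4 332.8] [46.5 55.3] 33.2 0.06173107865869237
turn about x: -0.02
tcp [0.4225 0.3303 0.1664] yaw 4.18 tilt [ 0.08 -0.08] gap 0.0002 F [-0.  -0.  -0.2] t 6.35
travel cm: [8.14 0.01 0.2 ]
```

View pics/w3.png

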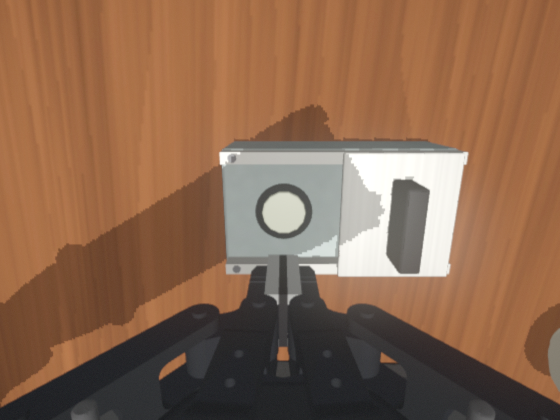

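```bash

python3 -m pendant '[{"travel":[3,0.1,0.1],"turn":[0,0,0],"hand":255},{"travel":[3,0,0],"turn":[0,0,0],"hand":255},{"travel":[2.4,0,0],"turn":[0,0,0],"hand":255},{"travel":[0,0,0],"turn":[0,0,0],"hand":255},{"travel":[0,0,0],"turn":[0,0,0],"hand":255}]'
python3 -m pendant '[{"travel":[0.4,0,0],"turn":[0,0,0],"hand":255},{"travel":[0.3,0,0],"turn":[0,0,0],"hand":255},{"travel":[0,0,0],"turn":[0,0,0],"hand":255}]'
python3 -m pendant '[{"travel":[0.3,0,0],"turn":[0,0,0],"hand":255},{"travel":[0,0,0],"turn":[0,0,0],"hand":255}]'
python3 -m pendant '[{"travel":[0.3,0,0],"turn":[0,0,0],"hand":255},{"travel":[0,0,0],"turn":[0,0,0],"hand":255}]'
```

```text
t: 6.77
tcp_pos: [0.4221, 0.3307, 0.0814]
eef_rot: [[-0.002, -0.073, 0.997], [-0.003, 0.997, 0.073], [-1.0, -0.003, -0.002]]
force: [1.3, 0.2, 1.3]
finger_gap: -0.0001
t: 7.02
tcp_pos: [0.4231, 0.3323, 0.0765]
eef_rot: [[0.002, -0.074, 0.997], [0.001, 0.997, 0.074], [-1.0, 0.0, 0.002]]
force: [-0.2, -0.5, -0.8]
finger_gap: -0.0004
t: 7.18
tcp_pos: [0.4233, 0.3324, 0.0734]
eef_rot: [[0.003, -0.074, 0.997], [0.001, 0.997, 0.074], [-1.0, 0.001, 0.003]]
force: [0.2, -0.3, 2.0]
finger_gap: -0.0
t: 7.35
tcp_pos: [0.4232, 0.3325, 0.0703]
eef_rot: [[0.003, -0.075, 0.997], [0.001, 0.997, 0.075], [-1.0, 0.001, 0.003]]
force: [0.7, 0.2, 4.4]
finger_gap: 0.0
```

```bash

python3 -m pendant '[{"travel":[0.2,0,0],"turn":[0,0,0],"hand":255},{"travel":[0,0,0],"turn":[0,0,0],"hand":255}]'
python3 -m pendant '[{"travel":[0.15,0,0],"turn":[0,0,0],"hand":255},{"travel":[0,0,0],"turn":[0,0,0],"hand":255},{"travel":[0,0,0],"turn":[0,0,0],"hand":255}]'
```

```text
t: 7.52
tcp_pos: [0.4232, 0.3325, 0.0692]
eef_rot: [[0.002, -0.075, 0.997], [0.001, 0.997, 0.075], [-1.0, 0.001, 0.003]]
force: [0.6, -0.6, 10.2]
finger_gap: 0.0
t: 7.77
tcp_pos: [0.4233, 0.3325, 0.0691]
eef_rot: [[0.002, -0.074, 0.997], [0.002, 0.997, 0.074], [-1.0, 0.001, 0.003]]
force: [-3.2, -2.0, 17.9]
finger_gap: -0.0001
```

```bash

python3 -m pendant '[{"travel":[-3,0,0],"turn":[0,0,0],"hand":255},{"travel":[-3,0,0],"turn":[0,0,0],"hand":255},{"travel":[-1.2,0,0],"turn":[0,0,0],"hand":100},{"travel":[0,-0.1,4],"turn":[0,0,0],"hand":100},{"travel":[0,-0.1,3.9],"turn":[0,0,0],"hand":100}]'
python3 -m pendant '[{"travel":[0,0,0],"turn":[0,0,0],"hand":100},{"travel":[0,0,0],"turn":[0,0,0],"hand":100},{"travel":[0,0,0],"turn":[0,0,0],"hand":100}]'
python3 -c "
from h import *
plan(.5025,.3370,.097,4.2)"
```

```text
t: 8.18
tcp_pos: [0.4995, 0.3374, 0.1389]
eef_rot: [[-0.001, -0.079, 0.997], [0.001, 0.997, 0.079], [-1.0, 0.001, -0.001]]
force: [1.5, 0.4, 0.5]
finger_gap: 0.0357
t: 8.43
tcp_pos: [0.5001, 0.3352, 0.1368]
eef_rot: [[-0.002, -0.074, 0.997], [-0.002, 0.997, 0.074], [-1.0, -0.002, -0.003]]
force: [-0.4, 0.7, -0.1]
finger_gap: 0.0517
turn about x: 0.05
tcp [0.5001 0.3352 0.1368] yaw 4.25 tilt [-0.14 -0.13] gap 0.0517 F [-0.4  0.7 -0.1] t 8.43
travel cm: [3.98 0.16 0.26]
```

```bash

python3 -m pendant '[{"travel":[2,0.1,0.2],"turn":[0,0,0],"hand":100},{"travel":[2,0,0],"turn":[0,0,0],"hand":100},{"travel":[0,0,0],"turn":[0,0,0],"hand":100},{"travel":[0,0,0],"turn":[0,0,0],"hand":100},{"travel":[0,0,0],"turn":[0,0,0],"hand":220}]'
python3 -m pendant '[{"travel":[0,0,0],"turn":[0,0,0],"hand":220},{"travel":[0,0,0],"turn":[0,0,0],"hand":220},{"travel":[0,0,0],"turn":[0,0,0],"hand":220},{"travel":[0,0,0],"turn":[0,0,0],"hand":220},{"travel":[0,0,-0.8],"turn":[0,0,0],"hand":220}]'
python3 -m pendant '[{"travel":[0,0,-1.6],"turn":[0,0,0],"hand":220},{"travel":[0,0,-1.6],"turn":[0,0,0],"hand":220},{"travel":[0,0,-1.6],"turn":[0,0,0],"hand":220},{"travel":[0,0,-1.2],"turn":[0,0,0],"hand":220},{"travel":[0,0,-0.6],"turn":[0,0,0],"hand":220}]'
python3 -m pendant '[{"travel":[0,0,-0.4],"turn":[0,0,0],"hand":220},{"travel":[0,0,0],"turn":[0,0,0],"hand":220},{"travel":[0,0,0],"turn":[0,0,0],"hand":220}]'
```

```text
t: 8.85
tcp_pos: [0.5026, 0.3374, 0.0989]
eef_rot: [[0.001, -0.076, 0.997], [-0.0, 0.997, 0.076], [-1.0, -0.0, 0.001]]
force: [0.5, 0.5, 0.2]
finger_gap: 0.0412
t: 9.27
tcp_pos: [0.4977, 0.337, 0.0998]
eef_rot: [[0.006, -0.073, 0.997], [0.002, 0.997, 0.073], [-1.0, 0.002, 0.006]]
force: [1.1, 0.3, 4.2]
finger_gap: 0.0127
t: 9.68
tcp_pos: [0.4293, 0.332, 0.0997]
eef_rot: [[0.004, -0.075, 0.997], [0.001, 0.997, 0.075], [-1.0, 0.001, 0.004]]
force: [1.3, 0.1, 4.6]
finger_gap: 0.0128
t: 9.93
tcp_pos: [0.4257, 0.3317, 0.0997]
eef_rot: [[0.002, -0.075, 0.997], [0.001, 0.997, 0.075], [-1.0, 0.001, 0.002]]
force: [-1.2, -0.6, 7.3]
finger_gap: 0.0126
```

```bash

python3 -m pendant '[{"travel":[0,0,-0.3],"turn":[0,0,0],"hand":220},{"travel":[0,0,0],"turn":[0,0,0],"hand":220},{"travel":[0,0,0],"turn":[0,0,0],"hand":220}]'
python3 -m pendant '[{"travel":[0,0,0],"turn":[0,0,0],"hand":100},{"travel":[0,0,0],"turn":[0,0,0],"hand":100},{"travel":[0,0,0],"turn":[0,0,0],"hand":100},{"travel":[-3,0,0],"turn":[0,0,0],"hand":100},{"travel":[-3,0,0],"turn":[0,0,0],"hand":160}]'
python3 -m pendant '[{"travel":[-3,0,0],"turn":[0,0,0],"hand":160},{"travel":[-2,0,0],"turn":[0,0,0],"hand":160},{"travel":[0,0,0],"turn":[0,0,0],"hand":160},{"travel":[0,0,0],"turn":[0,0,0],"hand":160}]'
python3 - <<'E'
from h import *
d=grab("wrist"); P=cloud(d); Z=P[...,2]; k=np.hypot(P[...,0]-.47,P[...,1]-.33)<.12
for n,a,b in(("grip",.097,.112),("plate",.072,.082)):
    m=((Z>a)&(Z<b)&k).astype(np.uint8); nn,l,s,c=cv2.connectedComponentsWithStats(m); i=1+np.argmax(s[1:,4]); Q=P[l==i]; r=cv2.minAreaRect((Q[:,:2]*1000).astype(np.float32)); print(n,len(Q),np.round(r[0],1),np.round(r[1],1),round(r[2],1),np.median(Q[:,2]))
plan(.495,-.25,.215,-2)
plan(.4557,-.115,.215,-4.9)
E
```

```text
t: 10.18
tcp_pos: [0.4234, 0.3315, 0.0997]
eef_rot: [[0.003, -0.074, 0.997], [0.002, 0.997, 0.074], [-1.0, 0.001, 0.003]]
force: [-0.8, -0.3, 8.0]
finger_gap: 0.0124
t: 10.6
tcp_pos: [0.4202, 0.3293, 0.1561]
eef_rot: [[-0.005, -0.075, 0.997], [-0.006, 0.997, 0.075], [-1.0, -0.005, -0.005]]
force: [0.3, 1.2, -0.1]
finger_gap: 0.0414
t: 10.93
tcp_pos: [0.4227, 0.3312, 0.2089]
eef_rot: [[0.002, -0.074, 0.997], [0.001, 0.997, 0.074], [-1.0, 0.001, 0.002]]
force: [0.6, 0.1, -0.5]
finger_gap: 0.0319
grip 1416 [423.9 331.1] [13.7 55.9] 4.0 0.10498708169357321
plate 8943 [423.8 330.6] [80.1 90.3] 4.2 0.07514650241150472
turn about x: 6.28
tcp [0.4218 0.3306 0.2074] yaw 4.28 tilt [-0.02 -0.09] gap 0.0314 F [-0.1 -0.2 -0.3] t 10.98
travel cm: [ -0.76 -57.77   9.34]
turn about x: 9.18
tcp [0.4218 0.3306 0.2074] yaw 4.28 tilt [-0.02 -0.09] gap 0.0314 F [-0.1 -0.2 -0.3] t 10.98
travel cm: [ -0.76 -44.1    7.18]
```

```bash

python3 -m pendant '[{"travel":[0,0,0],"turn":[4.6,0,0],"hand":160},{"travel":[0,0,0],"turn":[4.58,0,0],"hand":160},{"travel":[0,-3.68,0.6],"turn":[0,0,0],"hand":160},{"travel":[0,-3.68,0.6],"turn":[0,0,0],"hand":160},{"travel":[0,-3.68,0.6],"turn":[0,0,0],"hand":160}]'
python3 -m pendant '[{"travel":[0,-3.68,0.6],"turn":[0,0,0],"hand":160},{"travel":[0,-3.68,0.6],"turn":[0,0,0],"hand":160},{"travel":[0,-3.68,0.6],"turn":[0,0,0],"hand":160},{"travel":[0,-3.68,0.6],"turn":[0,0,0],"hand":160},{"travel":[0,-3.68,0.6],"turn":[0,0,0],"hand":160}]'
python3 -m pendant '[{"travel":[0,-3.68,0.6],"turn":[0,0,0],"hand":160},{"travel":[0,-3.68,0.6],"turn":[0,0,0],"hand":160},{"travel":[0,-3.68,0.6],"turn":[0,0,0],"hand":160},{"travel":[-0.5,-3.6,0.6],"turn":[0,0,0],"hand":160},{"travel":[0,0,0],"turn":[0,0,0],"hand":160}]'
python3 -m pendant '[{"travel":[0,0,0],"turn":[0,0,0],"hand":160},{"travel":[0,0,0],"turn":[0,0,0],"hand":160},{"travel":[0,0,0],"turn":[0,0,0],"hand":160}]'
cat >> h.py <<'E'
def rects(P,m,name,minn=60):
    n,l,s,c=cv2.connectedComponentsWithStats(m.astype(np.uint8))
    for i in range(1,n):
        if s[i,4]<minn: continue
        Q=P[l==i]; r=cv2.minAreaRect((Q[:,:2]*1000).astype(np.float32)); a=r[2]%90; w=r[1]
        if a>45: a-=90; w=w[::-1]
        print(name,s[i,4],"c",np.round(r[0],1),"size x,y",np.round(w,1),"yaw",round(a,2),"z",np.round(np.median(Q[:,2]),4),"px",c[i].round())
E
python3 - <<'E'
from h import *
plan(.4557,-.115,.215,-4.9)
d=grab("wrist"); save(d,"w4.png");np.save("w4.npy",d,allow_pickle=True); P=cloud(d); Z=P[...,2]; k=np.hypot(P[...,0]-.455,P[...,1]+.115)<.14
rects(P,(Z>.08)&(Z<.1)&k,"tile"); rects(P,(Z>.039)&(Z<.048)&k,"slat"); rects(P,(Z>.005)&(Z<.06)&k,"rack")
E
```

```text
t: 11.4
tcp_pos: [0.4292, 0.2178, 0.2058]
eef_rot: [[-0.003, 0.083, 0.997], [-0.004, 0.997, -0.083], [-1.0, -0.004, -0.003]]
force: [0.5, -0.1, 0.8]
finger_gap: 0.0318
t: 11.82
tcp_pos: [0.4432, 0.0316, 0.2065]
eef_rot: [[-0.003, 0.085, 0.996], [-0.001, 0.996, -0.085], [-1.0, -0.002, -0.003]]
force: [1.1, -0.7, -0.2]
finger_gap: 0.0319
t: 12.23
tcp_pos: [0.4545, -0.1241, 0.2129]
eef_rot: [[-0.001, 0.099, 0.995], [-0.008, 0.995, -0.099], [-1.0, -0.008, -0.0]]
force: [0.8, -1.3, -0.4]
finger_gap: 0.0319
t: 12.48
tcp_pos: [0.4557, -0.1125, 0.2122]
eef_rot: [[-0.002, 0.083, 0.997], [0.0, 0.997, -0.083], [-1.0, 0.0, -0.002]]
force: [-0.6, 0.5, -0.6]
finger_gap: 0.0318
turn about x: 0.15
tcp [ 0.4557 -0.1125  0.2122] yaw -4.75 tilt [-0.12  0.02] gap 0.0318 F [-0.6  0.5 -0.6] t 12.48
travel cm: [-0.28 -0.25  0.02]
tile 1305 c [ 455.2 -108.7] size x,y [ 9.9 79.5] yaw -5.11 z 0.0895 px [281. 198.]
tile 1415 c [ 404.4 -116. ] size x,y [10.4 80.2] yaw -5.07 z 0.0894 px [219. 211.]
slat 143 c [397.8 -74.1] size x,y [ 8.1 17. ] yaw -7.31 z 0.0417 px [214. 153.]
slat 941 c [ 410.1 -111.8] size x,y [18.  89.9] yaw -5.05 z 0.0418 px [238. 191.]
slat 778 c [ 443.9 -114.8] size x,y [ 7.4 89.1] yaw -5.16 z 0.0417 px [270. 192.]
slat 803 c [ 464.8 -116.6] size x,y [ 7.9 89. ] yaw -5.15 z 0.0417 px [293. 192.]
slat 810 c [ 493.9 -119.3] size x,y [ 8.2 89.5] yaw -5.0 z 0.0417 px [324. 192.]
slat 819 c [ 514.5 -121.1] size x,y [ 8.2 89.7] yaw -5.03 z 0.0417 px [347. 192.]
rack 15924 c [ 454.6 -115.7] size x,y [180. 100.] yaw -5.04 z 0.0201 px [287. 184.]
```

View pics/w4.png

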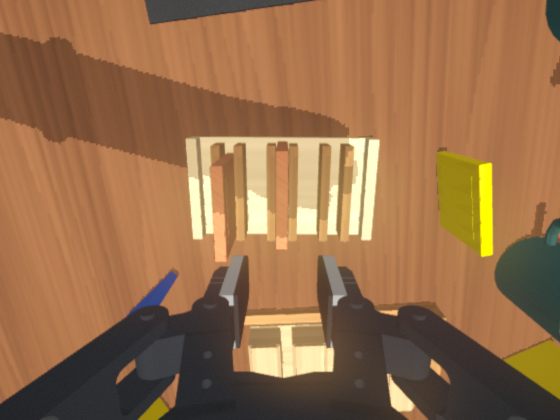

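```bash

python3 -m pendant '[{"travel":[0,-3.6,0.35],"turn":[-3,0,0],"hand":255},{"travel":[0,-3.6,0.35],"turn":[0,0,0],"hand":255},{"travel":[0,-3.6,0.35],"turn":[0,0,0],"hand":255},{"travel":[0,-3.6,0.35],"turn":[0,0,0],"hand":255},{"travel":[0,-3.6,0.35],"turn":[0,0,0],"hand":255}]'
python3 -m pendant '[{"travel":[-0.3,-3,0.2],"turn":[0,0,0],"hand":255},{"travel":[0,0,0],"turn":[0,0,0],"hand":255},{"travel":[0,0,0],"turn":[0,0,0],"hand":255},{"travel":[0,0,0],"turn":[0,0,0],"hand":255},{"travel":[0,0,0],"turn":[0,0,0],"hand":255}]'
cat > jig.py <<'E'
from h import *
import sys
plan(.485,-.32,.215,-2)
d=grab("wrist"); save(d,sys.argv[1]+".png"); np.save(sys.argv[1]+".npy",d,allow_pickle=True); P=cloud(d); Z=P[...,2]; k=np.hypot(P[...,0]-.495,P[...,1]+.325)<.19
rects(P,(Z>.043)&(Z<.052)&k,"top"); rects(P,(Z>.026)&(Z<.034)&k,"cleat"); rects(P,(Z>.085)&(Z<.1)&k,"tile");rects(P,(Z>.008)&(Z<.06)&k,"all",2000)
E
python3 jig.py w5
```

```text
t: 12.95
tcp_pos: [0.4667, -0.2945, 0.2131]
eef_rot: [[0.0, 0.029, 1.0], [0.001, 1.0, -0.029], [-1.0, 0.001, 0.0]]
force: [-0.2, -0.1, 1.2]
finger_gap: 0.0002
t: 13.37
tcp_pos: [0.4679, -0.3224, 0.216]
eef_rot: [[0.0, 0.029, 1.0], [0.001, 1.0, -0.029], [-1.0, 0.001, 0.0]]
force: [0.4, -0.0, -0.1]
finger_gap: 0.0003
turn about x: 0.32
tcp [ 0.4679 -0.3224  0.216 ] yaw -1.68 tilt [0.02 0.08] gap 0.0003 F [ 0.4 -0.  -0.1] t 13.37
travel cm: [0.1  0.29 1.7 ]
top 3503 c [ 420.3 -321. ] size x,y [33.9 90.1] yaw -2.07 z 0.0475 px [230. 189.]
top 3839 c [ 468.4 -322.6] size x,y [37.3 89.9] yaw -1.93 z 0.0475 px [283. 190.]
top 3891 c [ 518.2 -324.7] size x,y [37.6 90.4] yaw -2.16 z 0.0474 px [337. 190.]
top 3494 c [ 566.3 -326.4] size x,y [34.2 90.2] yaw -1.9 z 0.0474 px [389. 191.]
cleat 3513 c [ 603.1 -328. ] size x,y [ 28.4 119.4] yaw -1.96 z 0.0295 px [422. 185.]
cleat 192 c [ 549.6 -325.5] size x,y [ 2.4 89.3] yaw -3.38 z 0.0299 px [367. 185.]
all 2128 c [ 470.4 -161. ] size x,y [140.3  13.8] yaw -4.97 z 0.01 px [292.   7.]
all 26664 c [ 492.5 -323.6] size x,y [249.8 120.1] yaw -2.11 z 0.0454 px [322. 181.]
```

View pics/w5.png

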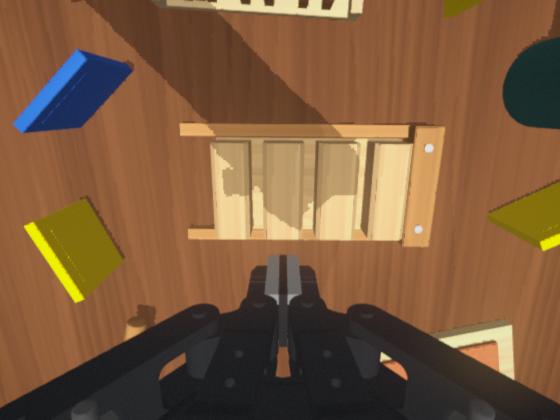

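```bash

python3 - <<'E'
from h import *
d=np.load("w5.npy",allow_pickle=True).item(); P=cloud(d); hsv=cv2.cvtColor(d["image"],cv2.COLOR_RGB2HSV); H,S=hsv[...,0],hsv[...,1]
for n,m in(("blue",(H>100)&(H<130)&(S>180)),("yel",(H>25)&(H<35)&(S>200))):
    l=cv2.connectedComponentsWithStats(m.astype(np.uint8))[1]
    for i in range(1,l.max()+1):
        Q=P[l==i]
        if len(Q)>300: print(n,np.nanmin(Q,0).round(3),np.nanmax(Q,0).round(3))
plan(.352,-.3185,.04,-2)
E
```

```text
blue [ 0.264 -0.26   0.018] [ 0.329 -0.204  0.082]
yel [ 0.185 -0.459 -0.002] [ 0.287 -0.334  0.082]
turn about x: 0.32
tcp [ 0.4679 -0.3225  0.2162] yaw -1.68 tilt [0.03 0.06] gap 0.0 F [0.3 0.4 0.6] t 13.42
travel cm: [ 17.62  -0.   -11.6 ]
```

```bash

python3 -m pendant '[{"travel":[0,0,-3.6],"turn":[0.3,0,0],"hand":255},{"travel":[0,0,-3.6],"turn":[0,0,0],"hand":255},{"travel":[0,0,-3.4],"turn":[0,0,0],"hand":255},{"travel":[3.5,0,0],"turn":[0,0,0],"hand":255},{"travel":[3.5,0,0],"turn":[0,0,0],"hand":255}]'
python3 -m pendant '[{"travel":[3.5,0,0],"turn":[0,0,0],"hand":255},{"travel":[3.5,0,0],"turn":[0,0,0],"hand":255},{"travel":[3,0,0],"turn":[0,0,0],"hand":255},{"travel":[0,0,0],"turn":[0,0,0],"hand":255},{"travel":[0,0,0],"turn":[0,0,0],"hand":255}]'
python3 -m pendant '[{"travel":[0,0,1],"turn":[0,0,0],"hand":255},{"travel":[0,0,0.8],"turn":[0,0,0],"hand":255},{"travel":[0,0,0],"turn":[0,0,0],"hand":255},{"travel":[0,0,0],"turn":[0,0,0],"hand":255}]'
```

```text
t: 13.83
tcp_pos: [0.3617, -0.3216, 0.1486]
eef_rot: [[0.009, 0.039, 0.999], [-0.003, 0.999, -0.039], [-1.0, -0.003, 0.009]]
force: [0.8, 0.3, -1.0]
finger_gap: -0.0003
t: 14.25
tcp_pos: [0.3606, -0.3194, 0.0458]
eef_rot: [[-0.002, 0.037, 0.999], [0.002, 0.999, -0.037], [-1.0, 0.002, -0.002]]
force: [-0.1, 0.0, 1.0]
finger_gap: -0.0002
t: 14.58
tcp_pos: [0.3814, -0.3226, 0.0482]
eef_rot: [[0.004, 0.036, 0.999], [-0.003, 0.999, -0.036], [-1.0, -0.003, 0.004]]
force: [-0.7, -0.5, -0.5]
finger_gap: 0.0003
```

```bash

python3 -m pendant '[{"travel":[0.5,0,0.5],"turn":[0,0,0],"hand":255},{"travel":[0.5,0,0],"turn":[0,0,0],"hand":255},{"travel":[0,0,0],"turn":[0,0,0],"hand":255}]'
python3 -m pendant '[{"travel":[0,0,0.4],"turn":[0,0,0],"hand":255},{"travel":[0,0,0],"turn":[0,0,0],"hand":255},{"travel":[0,0,0],"turn":[0,0,0],"hand":255}]'
python3 -m pendant '[{"travel":[0,0,0.4],"turn":[0,0,0],"hand":255},{"travel":[0,0,0],"turn":[0,0,0],"hand":255},{"travel":[0,0,0],"turn":[0,0,0],"hand":255}]'
python3 -m pendant '[{"travel":[0,0,0.3],"turn":[0,0,0],"hand":255},{"travel":[0,0,0],"turn":[0,0,0],"hand":255},{"travel":[0,0,0],"turn":[0,0,0],"hand":255}]'
```

```text
t: 14.83
tcp_pos: [0.3836, -0.3215, 0.0356]
eef_rot: [[-0.001, 0.038, 0.999], [0.0, 0.999, -0.038], [-1.0, 0.0, -0.001]]
force: [-0.8, 0.9, -0.5]
finger_gap: -0.0001
t: 15.08
tcp_pos: [0.3883, -0.3224, 0.0365]
eef_rot: [[0.001, 0.038, 0.999], [-0.001, 0.999, -0.038], [-1.0, -0.001, 0.001]]
force: [-0.3, 0.3, 0.5]
finger_gap: 0.0001
t: 15.33
tcp_pos: [0.3925, -0.3226, 0.0366]
eef_rot: [[0.001, 0.038, 0.999], [-0.001, 0.999, -0.038], [-1.0, -0.001, 0.001]]
force: [0.1, -0.7, 0.2]
finger_gap: -0.0
t: 15.58
tcp_pos: [0.3936, -0.3226, 0.0364]
eef_rot: [[-0.002, 0.039, 0.999], [0.0, 0.999, -0.039], [-1.0, 0.0, -0.002]]
force: [-4.1, 0.5, 3.2]
finger_gap: 0.0
```

```bash

python3 -m pendant '[{"travel":[0,0,0.2],"turn":[0,0,0],"hand":255},{"travel":[0,0,0],"turn":[0,0,0],"hand":255},{"travel":[0,0,0],"turn":[0,0,0],"hand":255}]'
python3 -m pendant '[{"travel":[0,0,-1],"turn":[0,0,0],"hand":255},{"travel":[-1,0,-1],"turn":[0,0,0],"hand":255},{"travel":[-4,0,0],"turn":[0,0,0],"hand":160},{"travel":[-4,0,0],"turn":[0,0,0],"hand":160},{"travel":[-4,0,0],"turn":[0,0,0],"hand":160}]'
python3 -m pendant '[{"travel":[-4,0,0],"turn":[0,0,0],"hand":160},{"travel":[-1,0,3],"turn":[0,0,0],"hand":160},{"travel":[0,0,4],"turn":[0,0,0],"hand":160},{"travel":[0,0,4],"turn":[0,0,0],"hand":160},{"travel":[0,0,0],"turn":[0,0,0],"hand":160}]'
python3 -m pendant '[{"travel":[0,0,0],"turn":[0,0,0],"hand":160},{"travel":[0,0,0],"turn":[0,0,0],"hand":160},{"travel":[0,0,0],"turn":[0,0,0],"hand":160}]'
python3 jig.py w6
python3 -c "
from h import *
plan(.4044,-.116,.21,-5.07)"
```

```text
t: 15.83
tcp_pos: [0.3937, -0.3227, 0.0364]
eef_rot: [[-0.005, 0.04, 0.999], [0.001, 0.999, -0.04], [-1.0, 0.001, -0.005]]
force: [-8.8, 1.0, 6.7]
finger_gap: 0.0
t: 16.25
tcp_pos: [0.3771, -0.3215, 0.1678]
eef_rot: [[0.002, 0.039, 0.999], [-0.001, 0.999, -0.039], [-1.0, -0.001, 0.002]]
force: [1.2, -0.0, -0.3]
finger_gap: 0.0319
t: 16.67
tcp_pos: [0.4971, -0.3221, 0.2148]
eef_rot: [[0.007, 0.027, 1.0], [-0.001, 1.0, -0.027], [-1.0, -0.001, 0.007]]
force: [1.7, 1.3, -0.9]
finger_gap: 0.0322
t: 16.92
tcp_pos: [0.4856, -0.3268, 0.2168]
eef_rot: [[0.001, 0.041, 0.999], [-0.001, 0.999, -0.041], [-1.0, -0.001, 0.001]]
force: [-0.6, 0.2, -0.5]
finger_gap: 0.0319
turn about x: -0.32
tcp [ 0.4856 -0.3268  0.2168] yaw -2.32 tilt [ 0.04 -0.06] gap 0.0319 F [-0.6  0.2 -0.5] t 16.92
travel cm: [ 0.18  0.67 -0.08]
top 3894 c [ 522.5 -324.9] size x,y [37.6 90.5] yaw -2.11 z 0.0475 px [322. 185.]
top 3505 c [ 570.4 -326.5] size x,y [34.2 90.2] yaw -2.17 z 0.0474 px [374. 185.]
top 3528 c [ 424.5 -321.2] size x,y [33.9 90.2] yaw -1.99 z 0.0475 px [215. 185.]
top 3855 c [ 472.1 -323.1] size x,y [36.6 90.3] yaw -2.09 z 0.0475 px [267. 185.]
cleat 3207 c [ 600.7 -327.4] size x,y [ 33.3 119.4] yaw -1.87 z 0.0296 px [405. 178.]
cleat 110 c [ 441.2 -321.8] size x,y [ 1.  90.2] yaw -1.55 z 0.0301 px [236. 182.]
cleat 193 c [ 555.3 -321.7] size x,y [27.2 94. ] yaw -19.91 z 0.0306 px [356. 173.]
all 26481 c [ 492.4 -323.9] size x,y [249.7 120.4] yaw -2.14 z 0.0456 px [305. 176.]
turn about x: 2.73
tcp [ 0.4855 -0.3268  0.2171] yaw -2.34 tilt [ 0.07 -0.05] gap 0.0316 F [ 0.5  0.1 -0.4] t 16.97
travel cm: [ 0.71 20.28 -9.94]
```

```bash

python3 -m pendant '[{"travel":[0,0,0],"turn":[2.7,0,0],"hand":160},{"travel":[0,3.38,-1.66],"turn":[0,0,0],"hand":160},{"travel":[0,3.38,-1.66],"turn":[0,0,0],"hand":160},{"travel":[0,3.38,-1.66],"turn":[0,0,0],"hand":160},{"travel":[0,3.38,-1.66],"turn":[0,0,0],"hand":160}]'
python3 -m pendant '[{"travel":[0,3.38,-1.66],"turn":[0,0,0],"hand":160},{"travel":[0,3.38,-1.66],"turn":[0,0,0],"hand":160},{"travel":[3,0,0],"turn":[0,0,0],"hand":160},{"travel":[3,0,0],"turn":[0,0,0],"hand":160},{"travel":[0,0,0],"turn":[0,0,0],"hand":160}]'
python3 -m pendant '[{"travel":[0,0,0],"turn":[0,0,0],"hand":160},{"travel":[0,0,0],"turn":[0,0,0],"hand":160},{"travel":[0,0,0],"turn":[0,0,0],"hand":160}]'
python3 -c "
from h import *
plan(.4044,-.116,.071,-5.07)"
```

```text
t: 17.38
tcp_pos: [0.4304, -0.1849, 0.2164]
eef_rot: [[0.001, 0.088, 0.996], [0.0, 0.996, -0.088], [-1.0, 0.0, 0.001]]
force: [0.4, -0.2, -0.2]
finger_gap: 0.0317
t: 17.8
tcp_pos: [0.4001, -0.1137, 0.1528]
eef_rot: [[-0.008, 0.085, 0.996], [0.002, 0.996, -0.085], [-1.0, 0.002, -0.008]]
force: [-0.5, 0.0, 0.1]
finger_gap: 0.032
t: 18.05
tcp_pos: [0.4063, -0.1167, 0.1581]
eef_rot: [[0.004, 0.087, 0.996], [-0.001, 0.996, -0.087], [-1.0, -0.001, 0.004]]
force: [0.0, -0.4, 0.8]
finger_gap: 0.0313
turn about x: 0.05
tcp [ 0.4063 -0.1167  0.1581] yaw -5.02 tilt [ 0.24 -0.07] gap 0.0313 F [ 0.  -0.4  0.8] t 18.05
travel cm: [ 8.71  0.05 -0.19]
```

```bash

python3 -m pendant '[{"travel":[2.5,0,-0.19],"turn":[0,0.24,0],"hand":160},{"travel":[2.5,0,0],"turn":[0,0,0],"hand":160},{"travel":[2.2,0,0],"turn":[0,0,0],"hand":160},{"travel":[1.5,0,0],"turn":[0,0,0],"hand":160},{"travel":[0,0,0],"turn":[0,0,0],"hand":160}]'
python3 -m pendant '[{"travel":[0,0,0],"turn":[0,0,0],"hand":160},{"travel":[0,0,0],"turn":[0,0,0],"hand":160},{"travel":[0,0,0],"turn":[0,0,0],"hand":160}]'
python3 -c "
from h import *
plan(.4044,-.116,.071,-5.07)"
```

```text
t: 18.47
tcp_pos: [0.4016, -0.1156, 0.068]
eef_rot: [[-0.008, 0.087, 0.996], [-0.0, 0.996, -0.087], [-1.0, -0.001, -0.008]]
force: [-0.4, -0.0, -0.2]
finger_gap: 0.0316
t: 18.72
tcp_pos: [0.4046, -0.1159, 0.0709]
eef_rot: [[-0.0, 0.086, 0.996], [-0.001, 0.996, -0.086], [-1.0, -0.001, 0.0]]
force: [-0.6, -0.9, -0.3]
finger_gap: 0.0316
turn about x: 0.16
tcp [ 0.4046 -0.1159  0.0709] yaw -4.91 tilt [-0.   -0.05] gap 0.0316 F [-0.6 -0.9 -0.3] t 18.72
travel cm: [-0.01 -0.01 -0.02]
```

Grip the tile, check the forces, and lift.

```bash

python3 -m pendant '[{"travel":[0,0,0],"turn":[0,0,0],"hand":235},{"travel":[0,0,0],"turn":[0,0,0],"hand":235},{"travel":[0,0,0],"turn":[0,0,0],"hand":235},{"travel":[0,0,0],"turn":[0,0,0],"hand":235}]'
python3 -c "
from h import *
plan(.4044,-.116,.071,-5.07)"
python3 -m pendant '[{"travel":[-0.5,0,0],"turn":[0,0,0],"hand":235},{"travel":[-1,0,0],"turn":[0,0,0],"hand":235},{"travel":[-2,0,0],"turn":[0,0,0],"hand":235},{"travel":[-3,0,0],"turn":[0,0,0],"hand":235},{"travel":[-3,0,0],"turn":[0,0,0],"hand":235}]'
python3 -m pendant '[{"travel":[-2,0,0],"turn":[0,0,0],"hand":235},{"travel":[0,0,0],"turn":[0,0,0],"hand":235},{"travel":[0,0,0],"turn":[0,0,0],"hand":235},{"travel":[0,0,0],"turn":[0,0,0],"hand":235}]'
python3 -c "
from h import *
plan(.5474,-.3257,.185,-2.07)"
```

```text
t: 19.05
tcp_pos: [0.4042, -0.1156, 0.0705]
eef_rot: [[-0.001, 0.085, 0.996], [-0.001, 0.996, -0.085], [-1.0, -0.001, -0.001]]
force: [-0.1, -0.1, 6.3]
finger_gap: 0.0086
turn about x: 0.17
tcp [ 0.4042 -0.1156  0.0705] yaw -4.9 tilt [-0.05 -0.03] gap 0.0086 F [-0.1 -0.1  6.3] t 19.05
travel cm: [-0.05 -0.04  0.02]
t: 19.47
tcp_pos: [0.4015, -0.1153, 0.1652]
eef_rot: [[-0.007, 0.086, 0.996], [-0.001, 0.996, -0.086], [-1.0, -0.001, -0.007]]
force: [0.4, 0.8, -1.8]
finger_gap: 0.0094
t: 19.8
tcp_pos: [0.4021, -0.1149, 0.1835]
eef_rot: [[-0.006, 0.085, 0.996], [0.0, 0.996, -0.085], [-1.0, -0.0, -0.006]]
force: [-0.6, -0.2, -0.7]
finger_gap: 0.0091
turn about x: -2.83
tcp [ 0.4021 -0.1149  0.1835] yaw -4.9 tilt [-0.35  0.01] gap 0.0091 F [-0.6 -0.2 -0.7] t 19.8
travel cm: [ -0.15 -20.54  15.28]
```

```bash

python3 -m pendant '[{"travel":[0,0,0],"turn":[-2.8,0,0],"hand":235},{"travel":[0,-2.93,2.18],"turn":[0,0,0],"hand":235},{"travel":[0,-2.93,2.18],"turn":[0,0,0],"hand":235},{"travel":[0,-2.93,2.18],"turn":[0,0,0],"hand":235},{"travel":[0,-2.93,2.18],"turn":[0,0,0],"hand":235}]'
python3 -m pendant '[{"travel":[0,-2.93,2.18],"turn":[0,0,0],"hand":235},{"travel":[0,-2.93,2.18],"turn":[0,0,0],"hand":235},{"travel":[0,-2.93,2.18],"turn":[0,0,0],"hand":235},{"travel":[0,0,0],"turn":[0,0,0],"hand":235},{"travel":[0,0,0],"turn":[0,0,0],"hand":235}]'
python3 -m pendant '[{"travel":[0,0,0],"turn":[0,0,0],"hand":235},{"travel":[0,0,0],"turn":[0,0,0],"hand":235},{"travel":[0,0,0],"turn":[0,0,0],"hand":235}]'
python3 jig.py w7
python3 -c "
from h import *
plan(.5474,-.3257,.125,-2.07)"
```

```text
t: 20.22
tcp_pos: [0.4856, -0.2359, 0.1818]
eef_rot: [[-0.008, 0.036, 0.999], [0.001, 0.999, -0.036], [-1.0, 0.001, -0.008]]
force: [0.7, 0.8, -1.3]
finger_gap: 0.0091
t: 20.63
tcp_pos: [0.5465, -0.3277, 0.1801]
eef_rot: [[-0.011, 0.04, 0.999], [0.0, 0.999, -0.04], [-1.0, -0.0, -0.011]]
force: [-0.9, -0.2, -0.9]
finger_gap: 0.0092
t: 20.88
tcp_pos: [0.5481, -0.3241, 0.1838]
eef_rot: [[-0.004, 0.035, 0.999], [0.001, 0.999, -0.035], [-1.0, 0.001, -0.004]]
force: [-0.2, 0.5, -0.8]
finger_gap: 0.0093
turn about x: -0.03
tcp [ 0.5481 -0.3241  0.1838] yaw -2.03 tilt [-0.22  0.08] gap 0.0093 F [-0.2  0.5 -0.8] t 20.88
travel cm: [-3.12  0.19 -6.32]
top 4268 c [ 424.6 -321.4] size x,y [34.5 90.4] yaw -2.26 z 0.0475 px [135. 199.]
top 4731 c [ 472.7 -323.1] size x,y [37.8 90.4] yaw -2.15 z 0.0475 px [192. 200.]
top 4336 c [ 522.3 -324.7] size x,y [37.1 90. ] yaw -2.41 z 0.0476 px [250. 198.]
top 3805 c [ 570.6 -326.5] size x,y [33.7 90.1] yaw -2.13 z 0.0476 px [312. 197.]
cleat 4195 c [ 603.7 -328. ] size x,y [ 28.4 119.8] yaw -1.96 z 0.0296 px [346. 192.]
cleat 362 c [ 441.2 -320.5] size x,y [15.3 91.1] yaw 7.45 z 0.0301 px [159. 191.]
cleat 233 c [ 488.8 -316.9] size x,y [33.8 96.7] yaw 20.21 z 0.031 px [213. 184.]
all 30127 c [ 492.7 -324. ] size x,y [250.2 120.7] yaw -2.09 z 0.0462 px [233. 187.]
turn about x: 0.04
tcp [ 0.5482 -0.3243  0.1842] yaw -2.03 tilt [-0.19  0.05] gap 0.0089 F [ 0.1  1.1 -0.7] t 20.93
travel cm: [ 5.92 -0.14 -0.08]
```

View pics/w7.png

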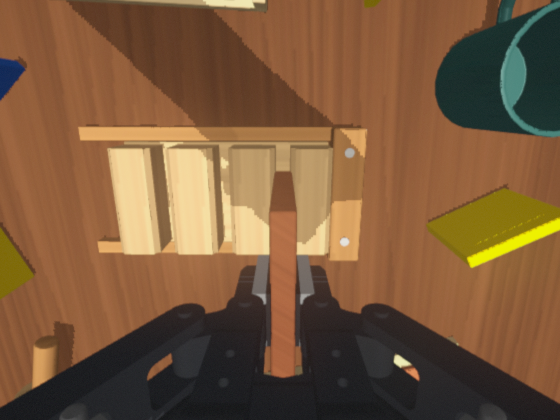

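```bash

python3 -m pendant '[{"travel":[2.5,-0.14,-0.08],"turn":[0,-0.2,0],"hand":235},{"travel":[2.5,0,0],"turn":[0,0,0],"hand":235},{"travel":[2.1,0,0],"turn":[0,0,0],"hand":235},{"travel":[0,0,0],"turn":[0,0,0],"hand":235},{"travel":[0,0,0],"turn":[0,0,0],"hand":235}]'
python3 -m pendant '[{"travel":[0,0,0],"turn":[0,0,0],"hand":235},{"travel":[0,0,0],"turn":[0,0,0],"hand":235},{"travel":[0,0,0],"turn":[0,0,0],"hand":235}]'
python3 -c "
from h import *
plan(.5475,-.3257,.105,-2.07)"
```

```text
t: 21.35
tcp_pos: [0.5469, -0.3257, 0.1125]
eef_rot: [[-0.002, 0.036, 0.999], [0.001, 0.999, -0.036], [-1.0, 0.001, -0.002]]
force: [1.0, -0.7, -1.9]
finger_gap: 0.0093
t: 21.6
tcp_pos: [0.5483, -0.3281, 0.1151]
eef_rot: [[0.003, 0.036, 0.999], [-0.002, 0.999, -0.036], [-1.0, -0.002, 0.003]]
force: [-0.4, 0.2, -1.9]
finger_gap: 0.0091
turn about x: -0.02
tcp [ 0.5483 -0.3281  0.1151] yaw -2.09 tilt [ 0.17 -0.14] gap 0.0091 F [-0.4  0.2 -1.9] t 21.6
travel cm: [ 1.01  0.23 -0.09]
```

```bash

python3 -m pendant '[{"travel":[0.6,0.2,-0.1],"turn":[0,0.1,0],"hand":235},{"travel":[0.5,0,0],"turn":[0,0,0],"hand":235},{"travel":[0.5,0,0],"turn":[0,0,0],"hand":235},{"travel":[0,0,0],"turn":[0,0,0],"hand":235},{"travel":[0,0,0],"turn":[0,0,0],"hand":235}]'
python3 -m pendant '[{"travel":[0.8,0,0],"turn":[0,0,0],"hand":235},{"travel":[0.8,0,0],"turn":[0,0,0],"hand":235},{"travel":[0,0,0],"turn":[0,0,0],"hand":235}]'
python3 -c "
from h import *
plan(.5475,-.3257,.0745,-2.07)"
```

```text
t: 22.02
tcp_pos: [0.5461, -0.3249, 0.0962]
eef_rot: [[-0.003, 0.037, 0.999], [0.0, 0.999, -0.037], [-1.0, 0.0, -0.003]]
force: [-1.0, -0.6, -1.0]
finger_gap: 0.0091
t: 22.27
tcp_pos: [0.5455, -0.3244, 0.0787]
eef_rot: [[-0.005, 0.037, 0.999], [0.001, 0.999, -0.037], [-1.0, 0.001, -0.005]]
force: [0.9, -0.1, -2.4]
finger_gap: 0.0089
turn about x: -0.04
tcp [ 0.5455 -0.3244  0.0787] yaw -2.11 tilt [-0.26  0.08] gap 0.0089 F [ 0.9 -0.1 -2.4] t 22.27
travel cm: [ 0.42 -0.12  0.21]
```

```bash

python3 -m pendant '[{"travel":[0.25,0,0.15],"turn":[0,0,0],"hand":235},{"travel":[0,0,0],"turn":[0,0,0],"hand":235},{"travel":[0,0,0],"turn":[0,0,0],"hand":235}]'
python3 -m pendant '[{"travel":[0.15,0,0],"turn":[0,0,0],"hand":235},{"travel":[0,0,0],"turn":[0,0,0],"hand":235},{"travel":[0,0,0],"turn":[0,0,0],"hand":235}]'
```

```text
t: 22.52
tcp_pos: [0.5479, -0.3253, 0.0783]
eef_rot: [[-0.002, 0.037, 0.999], [-0.0, 0.999, -0.037], [-1.0, -0.0, -0.002]]
force: [0.0, -0.1, -0.8]
finger_gap: 0.009
t: 22.77
tcp_pos: [0.5479, -0.3254, 0.0771]
eef_rot: [[-0.002, 0.037, 0.999], [-0.001, 0.999, -0.037], [-1.0, -0.001, -0.002]]
force: [-0.1, -0.2, -1.9]
finger_gap: 0.009
```

```bash

python3 -m pendant '[{"travel":[0.2,0,0],"turn":[0,0,0],"hand":235},{"travel":[0,0,0],"turn":[0,0,0],"hand":235},{"travel":[0,0,0],"turn":[0,0,0],"hand":235}]'
python3 -m pendant '[{"travel":[0.1,0,0],"turn":[0,0,0],"hand":235},{"travel":[0,0,0],"turn":[0,0,0],"hand":235},{"travel":[0,0,0],"turn":[0,0,0],"hand":235}]'
python3 -m pendant '[{"travel":[0.1,0,0],"turn":[0,0,0],"hand":235},{"travel":[0,0,0],"turn":[0,0,0],"hand":235},{"travel":[0,0,0],"turn":[0,0,0],"hand":235}]'
```

```text
t: 23.02
tcp_pos: [0.5479, -0.3253, 0.0748]
eef_rot: [[-0.002, 0.037, 0.999], [-0.0, 0.999, -0.037], [-1.0, -0.0, -0.002]]
force: [0.4, 0.4, 0.0]
finger_gap: 0.0091
t: 23.27
tcp_pos: [0.5482, -0.3254, 0.0746]
eef_rot: [[-0.001, 0.037, 0.999], [-0.001, 0.999, -0.037], [-1.0, -0.001, -0.001]]
force: [-0.8, 2.1, 1.8]
finger_gap: 0.009
t: 23.52
tcp_pos: [0.5485, -0.3254, 0.0746]
eef_rot: [[-0.0, 0.036, 0.999], [-0.001, 0.999, -0.036], [-1.0, -0.001, -0.0]]
force: [-1.8, 2.3, 7.8]
finger_gap: 0.0091
```

```bash

python3 -m pendant '[{"travel":[0,0,0],"turn":[0,0,0],"hand":160},{"travel":[0,0,0],"turn":[0,0,0],"hand":160},{"travel":[0,0,0],"turn":[0,0,0],"hand":160},{"travel":[-2,0,0],"turn":[0,0,0],"hand":160},{"travel":[-3,0,0],"turn":[0,0,0],"hand":160}]'
python3 -m pendant '[{"travel":[-4,0,0],"turn":[0,0,0],"hand":160},{"travel":[-2,0,0],"turn":[3,0,0],"hand":160},{"travel":[0,0,0],"turn":[0,0,0],"hand":160}]'
python3 -c "
from h import *
plan(.4552,-.1087,.155,-5.07)"
```

```text
t: 23.93
tcp_pos: [0.5457, -0.3233, 0.1194]
eef_rot: [[-0.009, 0.037, 0.999], [0.004, 0.999, -0.037], [-1.0, 0.003, -0.009]]
force: [1.1, 0.8, -0.2]
finger_gap: 0.0319
t: 24.18
tcp_pos: [0.5506, -0.3281, 0.189]
eef_rot: [[0.007, 0.09, 0.996], [-0.007, 0.996, -0.09], [-1.0, -0.006, 0.008]]
force: [0.3, -0.3, 0.8]
finger_gap: 0.0319
turn about x: -0.12
tcp [ 0.5506 -0.3281  0.189 ] yaw -5.19 tilt [ 0.42 -0.41] gap 0.0319 F [ 0.3 -0.3  0.8] t 24.18
travel cm: [  3.4   21.02 -11.44]
```

```bash

python3 -m pendant '[{"travel":[0,3,-1.63],"turn":[0,0,0],"hand":160},{"travel":[0,3,-1.63],"turn":[0,0,0],"hand":160},{"travel":[0,3,-1.63],"turn":[0,0,0],"hand":160},{"travel":[0,3,-1.63],"turn":[0,0,0],"hand":160},{"travel":[0,3,-1.63],"turn":[0,0,0],"hand":160}]'
python3 -m pendant '[{"travel":[0,3,-1.63],"turn":[0,0,0],"hand":160},{"travel":[0,3,-1.63],"turn":[0,0,0],"hand":160},{"travel":[3,0,0],"turn":[0,0,0],"hand":160},{"travel":[0,0,0],"turn":[0,0,0],"hand":160},{"travel":[0,0,0],"turn":[0,0,0],"hand":160}]'
python3 -m pendant '[{"travel":[0,0,0],"turn":[0,0,0],"hand":160},{"travel":[0,0,0],"turn":[0,0,0],"hand":160},{"travel":[0,0,0],"turn":[0,0,0],"hand":160}]'
python3 -c "
from h import *
plan(.4552,-.1087,.071,-5.07)"
```

```text
t: 24.6
tcp_pos: [0.4789, -0.1671, 0.1818]
eef_rot: [[-0.003, 0.089, 0.996], [-0.0, 0.996, -0.089], [-1.0, -0.0, -0.003]]
force: [1.9, 0.3, 0.8]
finger_gap: 0.0319
t: 25.02
tcp_pos: [0.4515, -0.1059, 0.1519]
eef_rot: [[-0.006, 0.089, 0.996], [-0.001, 0.996, -0.089], [-1.0, -0.001, -0.006]]
force: [-0.1, -0.4, 0.5]
finger_gap: 0.032
t: 25.27
tcp_pos: [0.4539, -0.1078, 0.1539]
eef_rot: [[-0.0, 0.092, 0.996], [-0.002, 0.996, -0.092], [-1.0, -0.002, -0.0]]
force: [-0.1, -0.7, 0.5]
finger_gap: 0.0315
turn about x: -0.2
tcp [ 0.4539 -0.1078  0.1539] yaw -5.27 tilt [-0.01 -0.1 ] gap 0.0315 F [-0.1 -0.7  0.5] t 25.27
travel cm: [ 8.29 -0.07  0.14]
```

```bash

python3 -m pendant '[{"travel":[2.5,-0.07,0.14],"turn":[-0.2,0,0],"hand":160},{"travel":[2.5,0,0],"turn":[0,0,0],"hand":160},{"travel":[2,0,0],"turn":[0,0,0],"hand":160},{"travel":[1.3,0,0],"turn":[0,0,0],"hand":160},{"travel":[0,0,0],"turn":[0,0,0],"hand":160}]'
python3 -m pendant '[{"travel":[0,0,0],"turn":[0,0,0],"hand":160},{"travel":[0,0,0],"turn":[0,0,0],"hand":160},{"travel":[0,0,0],"turn":[0,0,0],"hand":160}]'
python3 -c "
from h import *
plan(.4552,-.1087,.071,-5.07)"
python3 -m pendant '[{"travel":[0,0,0],"turn":[0,0,0],"hand":235},{"travel":[0,0,0],"turn":[0,0,0],"hand":235},{"travel":[0,0,0],"turn":[0,0,0],"hand":235},{"travel":[0,0,0],"turn":[0,0,0],"hand":235}]'
python3 -c "
from h import *
plan(.4552,-.1087,.071,-5.07)"
```

```text
t: 25.68
tcp_pos: [0.4524, -0.1073, 0.068]
eef_rot: [[-0.007, 0.087, 0.996], [-0.001, 0.996, -0.087], [-1.0, -0.001, -0.007]]
force: [0.1, -0.2, 0.6]
finger_gap: 0.0318
t: 25.93
tcp_pos: [0.4556, -0.1075, 0.0714]
eef_rot: [[0.001, 0.086, 0.996], [-0.001, 0.996, -0.086], [-1.0, -0.001, 0.001]]
force: [-0.1, -0.6, -0.1]
finger_gap: 0.032
turn about x: 0.14
tcp [ 0.4556 -0.1075  0.0714] yaw -4.93 tilt [ 0.06 -0.06] gap 0.032 F [-0.1 -0.6 -0.1] t 25.93
travel cm: [ 0.04 -0.12 -0.02]
t: 26.27
tcp_pos: [0.4552, -0.107, 0.071]
eef_rot: [[0.0, 0.085, 0.996], [-0.001, 0.996, -0.085], [-1.0, -0.001, 0.0]]
force: [-0.3, 0.1, 5.1]
finger_gap: 0.0089
turn about x: 0.17
tcp [ 0.4552 -0.107   0.071 ] yaw -4.9 tilt [ 0.02 -0.03] gap 0.0089 F [-0.3  0.1  5.1] t 26.27
travel cm: [ 0.   -0.17  0.01]
```

```bash

python3 -m pendant '[{"travel":[-0.5,0,0],"turn":[0,0,0],"hand":235},{"travel":[-1,0,0],"turn":[0,0,0],"hand":235},{"travel":[-2,0,0],"turn":[0,0,0],"hand":235},{"travel":[-3,0,0],"turn":[0,0,0],"hand":235},{"travel":[-3,0,0],"turn":[0,0,0],"hand":235}]'
python3 -m pendant '[{"travel":[-2,0,0],"turn":[0,0,0],"hand":235},{"travel":[0,0,0],"turn":[0,0,0],"hand":235},{"travel":[0,0,0],"turn":[-2.85,0,0],"hand":235},{"travel":[0,0,0],"turn":[0,0,0],"hand":235}]'
python3 -c "
from h import *
plan(.4475,-.3221,.185,-2.07)"
```

```text
t: 26.68
tcp_pos: [0.4529, -0.1067, 0.1657]
eef_rot: [[-0.005, 0.086, 0.996], [-0.001, 0.996, -0.086], [-1.0, -0.001, -0.005]]
force: [2.3, -0.2, -1.2]
finger_gap: 0.0094
t: 27.02
tcp_pos: [0.4537, -0.1065, 0.185]
eef_rot: [[-0.003, 0.035, 0.999], [0.0, 0.999, -0.035], [-1.0, 0.0, -0.003]]
force: [-0.5, 0.5, -1.6]
finger_gap: 0.0093
turn about x: 0.08
tcp [ 0.4537 -0.1065  0.185 ] yaw -1.99 tilt [-0.16  0.01] gap 0.0093 F [-0.5  0.5 -1.6] t 27.02
travel cm: [ -0.   -21.57   0.15]
```

```bash

python3 -m pendant '[{"travel":[0,-3.6,0],"turn":[0,0,0],"hand":235},{"travel":[0,-3.6,0],"turn":[0,0,0],"hand":235},{"travel":[0,-3.6,0],"turn":[0,0,0],"hand":235},{"travel":[0,-3.6,0],"turn":[0,0,0],"hand":235},{"travel":[0,-3.6,0],"turn":[0,0,0],"hand":235}]'
python3 -m pendant '[{"travel":[0,-3.5,0.1],"turn":[0,0,0],"hand":235},{"travel":[2.5,0,0],"turn":[0,0,0],"hand":235},{"travel":[2.5,0,0],"turn":[0,0,0],"hand":235},{"travel":[1.5,0,0],"turn":[0,0,0],"hand":235},{"travel":[0,0,0],"turn":[0,0,0],"hand":235}]'
python3 -m pendant '[{"travel":[0,0,0],"turn":[0,0,0],"hand":235},{"travel":[0,0,0],"turn":[0,0,0],"hand":235},{"travel":[0,0,0],"turn":[0,0,0],"hand":235}]'
python3 jig.py w8
python3 -c "
from h import *
plan(.4475,-.3221,.110,-2.07)"
```

```text
t: 27.43
tcp_pos: [0.447, -0.2875, 0.1841]
eef_rot: [[-0.004, 0.037, 0.999], [0.001, 0.999, -0.037], [-1.0, 0.001, -0.004]]
force: [0.4, 0.2, -0.6]
finger_gap: 0.0088
t: 27.85
tcp_pos: [0.4444, -0.3191, 0.1154]
eef_rot: [[-0.011, 0.038, 0.999], [0.005, 0.999, -0.038], [-1.0, 0.005, -0.011]]
force: [-0.1, 1.7, -2.2]
finger_gap: 0.0091
t: 28.1
tcp_pos: [0.4484, -0.3223, 0.1215]
eef_rot: [[0.0, 0.036, 0.999], [-0.002, 0.999, -0.036], [-1.0, -0.002, 0.0]]
force: [0.1, 0.0, -1.2]
finger_gap: 0.0089
turn about x: -0.05
tcp [ 0.4484 -0.3223  0.1215] yaw -2.05 tilt [ 0.   -0.11] gap 0.0089 F [ 0.1  0.  -1.2] t 28.1
travel cm: [-9.35  0.36  3.65]
top 5753 c [ 424.3 -321.4] size x,y [33.6 90.4] yaw -2.09 z 0.0475 px [243. 212.]
top 6127 c [ 472.8 -322.9] size x,y [37.2 90.2] yaw -1.92 z 0.0476 px [323. 211.]
top 7577 c [ 522.4 -324.9] size x,y [38.  90.5] yaw -2.12 z 0.0475 px [395. 221.]
top 1987 c [ 565.2 -325.8] size x,y [45.  89.1] yaw -2.25 z 0.0473 px [463. 195.]
cleat 5147 c [ 582.3 -327.4] size x,y [ 70.6 120. ] yaw -1.94 z 0.0296 px [509. 204.]
cleat 81 c [ 426.4 -276.4] size x,y [33.5  3. ] yaw -7.15 z 0.0308 px [246. 153.]
cleat 72 c [ 474.2 -278.1] size x,y [36.5  0.5] yaw -1.93 z 0.0305 px [318. 153.]
cleat 413 c [ 506.9 -318. ] size x,y [34.1 97.3] yaw -24.28 z 0.0302 px [367. 204.]
tile 3967 c [ 548.4 -326.1] size x,y [11.3 80.7] yaw -2.35 z 0.0932 px [473. 248.]
tile 138 c [ 450.1 -285. ] size x,y [9.9 1.6] yaw -0.32 z 0.0929 px [283. 185.]
all 39653 c [ 492.7 -323.8] size x,y [250.2 120.3] yaw -2.14 z 0.0458 px [363. 198.]
turn about x: 0.02
tcp [ 0.4484 -0.3223  0.1215] yaw -2.05 tilt [ 0.02 -0.11] gap 0.0088 F [ 0.2 -0.9 -0.6] t 28.15
travel cm: [ 1.15  0.02 -0.09]
```

```bash

python3 -m pendant '[{"travel":[1.0,0,0],"turn":[0,0,0],"hand":235},{"travel":[0.8,0,0],"turn":[0,0,0],"hand":235},{"travel":[0.5,0,0],"turn":[0,0,0],"hand":235},{"travel":[0,0,0],"turn":[0,0,0],"hand":235},{"travel":[0,0,0],"turn":[0,0,0],"hand":235}]'
python3 -m pendant '[{"travel":[0.8,0,0],"turn":[0,0,0],"hand":235},{"travel":[0.8,0,0],"turn":[0,0,0],"hand":235},{"travel":[0,0,0],"turn":[0,0,0],"hand":235},{"travel":[0,0,0],"turn":[0,0,0],"hand":235}]'
python3 -c "
from h import *
plan(.4475,-.3221,.075,-2.07)"
```

```text
t: 28.57
tcp_pos: [0.4471, -0.3213, 0.0964]
eef_rot: [[-0.003, 0.036, 0.999], [0.0, 0.999, -0.036], [-1.0, 0.0, -0.003]]
force: [0.5, -0.2, -1.8]
finger_gap: 0.0092
t: 28.9
tcp_pos: [0.447, -0.3213, 0.0803]
eef_rot: [[-0.003, 0.036, 0.999], [0.001, 0.999, -0.036], [-1.0, 0.0, -0.003]]
force: [-1.3, -0.2, -0.9]
finger_gap: 0.0085
turn about x: 0.01
tcp [ 0.447  -0.3213  0.0803] yaw -2.06 tilt [-0.19  0.03] gap 0.0085 F [-1.3 -0.2 -0.9] t 28.9
travel cm: [ 0.53 -0.08  0.05]
```

```bash

python3 -m pendant '[{"travel":[0.3,0,0.05],"turn":[0,0,0],"hand":235},{"travel":[0,0,0],"turn":[0,0,0],"hand":235},{"travel":[0,0,0],"turn":[0,0,0],"hand":235}]'
python3 -m pendant '[{"travel":[0.2,0,0],"turn":[0,0,0],"hand":235},{"travel":[0,0,0],"turn":[0,0,0],"hand":235},{"travel":[0,0,0],"turn":[0,0,0],"hand":235}]'
python3 -m pendant '[{"travel":[0.1,0,0],"turn":[0,0,0],"hand":235},{"travel":[0,0,0],"turn":[0,0,0],"hand":235},{"travel":[0,0,0],"turn":[0,0,0],"hand":235}]'
```

```text
t: 29.15
tcp_pos: [0.4481, -0.3218, 0.0781]
eef_rot: [[-0.002, 0.036, 0.999], [-0.001, 0.999, -0.036], [-1.0, -0.001, -0.002]]
force: [0.6, 0.6, -2.0]
finger_gap: 0.0091
t: 29.4
tcp_pos: [0.448, -0.3217, 0.0761]
eef_rot: [[-0.002, 0.036, 0.999], [-0.0, 0.999, -0.036], [-1.0, -0.0, -0.002]]
force: [0.5, 0.6, -1.5]
finger_gap: 0.0094
t: 29.65
tcp_pos: [0.448, -0.3218, 0.0751]
eef_rot: [[-0.002, 0.036, 0.999], [-0.001, 0.999, -0.036], [-1.0, -0.001, -0.002]]
force: [-0.5, -0.3, -1.7]
finger_gap: 0.0091
```

```bash

python3 -m pendant '[{"travel":[0.1,0,0],"turn":[0,0,0],"hand":235},{"travel":[0,0,0],"turn":[0,0,0],"hand":235},{"travel":[0,0,0],"turn":[0,0,0],"hand":235}]'
python3 -m pendant '[{"travel":[0.1,0,0],"turn":[0,0,0],"hand":235},{"travel":[0,0,0],"turn":[0,0,0],"hand":235},{"travel":[0,0,0],"turn":[0,0,0],"hand":235}]'
python3 -m pendant '[{"travel":[0,0,0],"turn":[0,0,0],"hand":160},{"travel":[0,0,0],"turn":[0,0,0],"hand":160},{"travel":[0,0,0],"turn":[0,0,0],"hand":160},{"travel":[-2,0,0],"turn":[0,0,0],"hand":160},{"travel":[-3,0,0],"turn":[0,0,0],"hand":160}]'
python3 -m pendant '[{"travel":[-4,0,0],"turn":[0,0,0],"hand":120},{"travel":[-4,0,0],"turn":[0,0,0],"hand":120},{"travel":[-1,0,3],"turn":[0,0,0],"hand":120},{"travel":[0,0,2],"turn":[0,0,0],"hand":120},{"travel":[0,0,0],"turn":[0,0,0],"hand":120}]'
python3 -m pendant '[{"travel":[0,0,0],"turn":[0,0,0],"hand":120},{"travel":[0,0,0],"turn":[0,0,0],"hand":120},{"travel":[0,0,0],"turn":[0,0,0],"hand":120}]'
python3 jig.py w9
python3 - <<'E'
from h import *
d=grab("top"); save(d,"top2.png"); P=cloud(d); Z=P[...,2]; k=np.hypot(P[...,0]-.475,P[...,1]-.1)<.17
rects(P,(Z>.012)&(Z<.07)&k,"file"); rects(P,(Z>.035)&(Z<.07)&k,"fgrip")
m=(d["image"].max(-1)<60)&k&(abs(Z)<.01); rects(P,m,"mat")
E
```

```text
t: 29.9
tcp_pos: [0.4481, -0.3218, 0.075]
eef_rot: [[-0.001, 0.036, 0.999], [-0.0, 0.999, -0.036], [-1.0, -0.0, -0.001]]
force: [-1.9, 2.2, 5.4]
finger_gap: 0.009
t: 30.15
tcp_pos: [0.4482, -0.3218, 0.075]
eef_rot: [[-0.001, 0.036, 0.999], [0.0, 0.999, -0.036], [-1.0, 0.0, -0.001]]
force: [-3.4, 3.1, 11.3]
finger_gap: 0.0089
t: 30.57
tcp_pos: [0.4461, -0.3197, 0.1205]
eef_rot: [[-0.009, 0.036, 0.999], [0.003, 0.999, -0.036], [-1.0, 0.003, -0.009]]
force: [0.8, 0.2, -0.1]
finger_gap: 0.0319
t: 30.98
tcp_pos: [0.5037, -0.3221, 0.2137]
eef_rot: [[0.003, 0.03, 1.0], [-0.002, 1.0, -0.03], [-1.0, -0.002, 0.003]]
force: [1.4, 1.7, 0.4]
finger_gap: 0.0449
t: 31.23
tcp_pos: [0.4967, -0.3238, 0.2124]
eef_rot: [[-0.004, 0.038, 0.999], [0.0, 0.999, -0.038], [-1.0, -0.0, -0.004]]
force: [-0.7, -0.3, -0.3]
finger_gap: 0.045
turn about x: -0.16
tcp [ 0.4967 -0.3238  0.2124] yaw -2.16 tilt [-0.22  0.  ] gap 0.045 F [-0.7 -0.3 -0.3] t 31.23
travel cm: [-0.26  0.34 -1.19]
top 2843 c [ 423.8 -321.1] size x,y [33.7 90.4] yaw -3.25 z 0.0476 px [200. 188.]
top 4105 c [ 467.9 -322.7] size x,y [46.4 90.1] y
[... 234 characters left out ...]
 [ 28.3 118.2] yaw -1.99 z 0.0296 px [396. 183.]
cleat 79 c [ 545.  -308.1] size x,y [ 9.6 57.2] yaw -13.25 z 0.0304 px [335. 167.]
tile 1457 c [ 548.7 -325.5] size x,y [10.3 79.5] yaw -2.05 z 0.0934 px [349. 204.]
tile 1437 c [ 448.6 -323.7] size x,y [10.5 79.6] yaw -2.37 z 0.0935 px [221. 206.]
all 23493 c [ 492.4 -323.5] size x,y [250.1 119.6] yaw -2.04 z 0.0464 px [296. 179.]
file 659 c [487.  107.4] size x,y [142.9  36.2] yaw 6.4 z 0.0441 px [229. 228.]
fgrip 61 c [541.7 113.6] size x,y [22.8 23.2] yaw -6.69 z 0.0416 px [225. 207.]
fgrip 343 c [465.6 104.9] size x,y [90.4 31. ] yaw 6.63 z 0.0492 px [229. 235.]
mat 2024 c [485.5  98.2] size x,y [273.  95.] yaw 2.4 z 0.0025 px [235. 229.]
```

```bash

python3 -m pendant '[{"travel":[0,3.9,-0.34],"turn":[0,0,0],"hand":90},{"travel":[0,3.9,-0.34],"turn":[0,0,0],"hand":90},{"travel":[0,3.9,-0.34],"turn":[0,0,0],"hand":90},{"travel":[0,3.9,-0.34],"turn":[0,0,0],"hand":90},{"travel":[0,3.9,-0.34],"turn":[0,0,0],"hand":90}]'
python3 -m pendant '[{"travel":[0,3.9,-0.34],"turn":[0,0,0],"hand":90},{"travel":[0,3.9,-0.34],"turn":[0,0,0],"hand":90},{"travel":[0,3.9,-0.34],"turn":[0,0,0],"hand":90},{"travel":[0,3.9,-0.34],"turn":[0,0,0],"hand":90},{"travel":[0,3.9,-0.34],"turn":[0,0,0],"hand":90}]'
python3 -m pendant '[{"travel":[0,3.9,-0.34],"turn":[0,0,0],"hand":90},{"travel":[0,0,0],"turn":[7,0,0],"hand":90},{"travel":[0,0,0],"turn":[7,0,0],"hand":90},{"travel":[0,0,0],"turn":[7,0,0],"hand":90},{"travel":[0,0,0],"turn":[7,0,0],"hand":90}]'
python3 -m pendant '[{"travel":[0,0,0],"turn":[7,0,0],"hand":90},{"travel":[0,0,0],"turn":[7,0,0],"hand":90},{"travel":[0,0,0],"turn":[7,0,0],"hand":90},{"travel":[0,0,0],"turn":[7,0,0],"hand":90},{"travel":[0,0,0],"turn":[7,0,0],"hand":90}]'
python3 -m pendant '[{"travel":[0,0,0],"turn":[7,0,0],"hand":90},{"travel":[0,0,0],"turn":[7,0,0],"hand":90},{"travel":[0,0,0],"turn":[4.3,0,0],"hand":90},{"travel":[0,0,0],"turn":[0,0,0],"hand":90},{"travel":[0,0,0],"turn":[0,0,0],"hand":90}]'
cat > fl.py <<'E'
from h import *
import sys
plan(.4755,.106,.2,-83.4)
d=grab("wrist"); save(d,sys.argv[1]+".png"); np.save(sys.argv[1]+".npy",d,allow_pickle=True); P=cloud(d); Z=P[...,2]; k=np.hypot(P[...,0]-.475,P[...,1]-.1)<.2
k[300:]=False
rects(P,(Z>.036)&(Z<.055)&k,"grip+knob"); rects(P,(Z>.014)&(Z<.024)&k,"bar"); rects(P,(Z>.005)&(Z<.06)&k,"file")
m=(d["image"].max(-1)<60)&k&(abs(Z)<.01); rects(P,m,"mat",500)
E
python3 fl.py w10
```

```text
t: 31.75
tcp_pos: [0.4872, -0.1267, 0.2128]
eef_rot: [[-0.002, 0.037, 0.999], [0.0, 0.999, -0.037], [-1.0, -0.0, -0.002]]
force: [-0.1, 0.6, -0.3]
finger_gap: 0.0553
t: 32.17
tcp_pos: [0.4773, 0.0688, 0.213]
eef_rot: [[-0.002, 0.037, 0.999], [0.0, 0.999, -0.037], [-1.0, 0.0, -0.002]]
force: [0.5, 0.2, 0.1]
finger_gap: 0.0553
t: 32.58
tcp_pos: [0.4758, 0.1063, 0.2128]
eef_rot: [[-0.002, 0.506, 0.862], [-0.0, 0.862, -0.506], [-1.0, -0.001, -0.002]]
force: [0.2, -0.1, -0.4]
finger_gap: 0.0556
t: 33.0
tcp_pos: [0.4758, 0.1059, 0.2128]
eef_rot: [[-0.002, 0.91, 0.415], [-0.0, 0.415, -0.91], [-1.0, -0.002, -0.001]]
force: [0.0, -0.5, 1.0]
finger_gap: 0.0551
t: 33.42
tcp_pos: [0.4759, 0.1062, 0.2128]
eef_rot: [[-0.002, 0.993, 0.117], [-0.0, 0.117, -0.993], [-1.0, -0.002, 0.0]]
force: [0.3, -0.3, -0.1]
finger_gap: 0.0551
turn about x: 0.12
tcp [0.4759 0.1062 0.2128] yaw -83.28 tilt [-0.13 -0.02] gap 0.0551 F [ 0.3 -0.3 -0.1] t 33.42
travel cm: [ 1.28 -0.04  0.01]
grip+knob 642 c [542.3 115.9] size x,y [23.7 24.4] yaw -37.49 z 0.0417 px [280. 116.]
grip+knob 1894 c [460.9 287.5] size x,y [139.
[... 1123 characters left out ...]
78.7] size x,y [ 8.2 25.8] yaw 13.15 z 0.0191 px [448. 256.]
bar 96 c [398.  -75.1] size x,y [ 8.9 20.5] yaw -3.92 z 0.0189 px [440. 273.]
bar 97 c [377.9 -64.7] size x,y [ 9.  18.2] yaw 27.68 z 0.0185 px [427. 292.]
file 6888 c [474.2 108.8] size x,y [200.1  37.2] yaw 6.63 z 0.0336 px [280. 174.]
file 4991 c [461.4 287.7] size x,y [140.6   3.8] yaw 4.22 z 0.0367 px [ 86. 177.]
file 6220 c [458. -82.] size x,y [179.8  34.2] yaw -5.14 z 0.0145 px [463. 219.]
mat 7133 c [582.1 104.3] size x,y [83.2 98.4] yaw 2.66 z 0.0027 px [304.  59.]
mat 4061 c [439.2 122.5] size x,y [190.7  51.9] yaw 3.89 z 0.0028 px [253. 222.]
mat 1200 c [500.4  71.4] size x,y [74.3 38.8] yaw 6.36 z 0.0027 px [315. 167.]
```

View pics/w10.png

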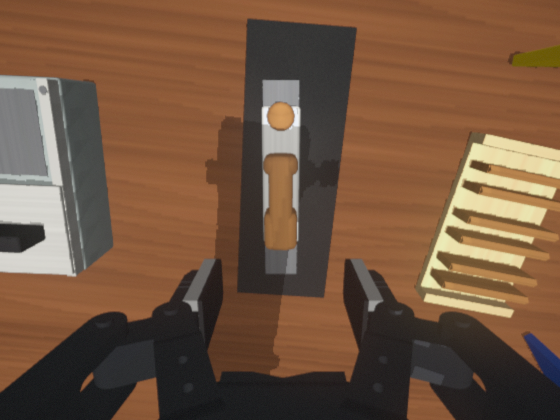

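```bash

python3 -m pendant '[{"travel":[3,-0.05,-0.22],"turn":[0,0,0],"hand":90},{"travel":[3,0,0],"turn":[0,0,0],"hand":90},{"travel":[3,0,0],"turn":[0,0,0],"hand":90},{"travel":[3,0,0],"turn":[0,0,0],"hand":90},{"travel":[2,0,0],"turn":[0,0,0],"hand":90}]'
python3 -m pendant '[{"travel":[0,0,0],"turn":[0,0,0],"hand":90},{"travel":[0,0,0],"turn":[0,0,0],"hand":90},{"travel":[0,0,0],"turn":[0,0,0],"hand":90},{"travel":[0,0,0],"turn":[0,0,0],"hand":90}]'
python3 -c "
from h import *
plan(.4752,.1085,.034,-83.37)"
```

```text
t: 33.88
tcp_pos: [0.4735, 0.1084, 0.0703]
eef_rot: [[-0.005, 0.993, 0.117], [-0.001, 0.117, -0.993], [-1.0, -0.005, 0.0]]
force: [-0.7, -0.0, -0.6]
finger_gap: 0.0552
t: 34.22
tcp_pos: [0.4769, 0.1088, 0.0747]
eef_rot: [[0.002, 0.993, 0.116], [0.001, 0.116, -0.993], [-1.0, 0.002, -0.001]]
force: [-0.2, -0.3, -0.3]
finger_gap: 0.0558
turn about x: 0.04
tcp [0.4769 0.1088 0.0747] yaw -83.33 tilt [0.1  0.04] gap 0.0558 F [-0.2 -0.3 -0.3] t 34.22
travel cm: [ 4.07 -0.18  0.01]
```

```bash

python3 -m pendant '[{"travel":[1.5,-0.15,0],"turn":[0,0,0],"hand":90},{"travel":[1.5,0,0],"turn":[0,0,0],"hand":90},{"travel":[1,0,0],"turn":[0,0,0],"hand":90},{"travel":[0,0,0],"turn":[0,0,0],"hand":90},{"travel":[0,0,0],"turn":[0,0,0],"hand":90}]'
python3 -m pendant '[{"travel":[0,0,0],"turn":[0,0,0],"hand":90},{"travel":[0,0,0],"turn":[0,0,0],"hand":90}]'
python3 -c "
from h import *
plan(.4752,.1085,.034,-83.37)"
```

```text
t: 34.63
tcp_pos: [0.474, 0.1085, 0.0334]
eef_rot: [[-0.001, 0.993, 0.116], [-0.0, 0.116, -0.993], [-1.0, -0.001, 0.0]]
force: [0.4, -1.0, -0.0]
finger_gap: 0.055
t: 34.8
tcp_pos: [0.4746, 0.1086, 0.0338]
eef_rot: [[0.0, 0.993, 0.116], [0.0, 0.116, -0.993], [-1.0, 0.0, -0.0]]
force: [-0.1, -0.1, 0.3]
finger_gap: 0.0553
turn about x: 0.02
tcp [0.4746 0.1086 0.0338] yaw -83.35 tilt [0.   0.01] gap 0.0553 F [-0.1 -0.1  0.3] t 34.8
travel cm: [-0.02  0.06  0.01]
```

```bash

python3 -m pendant '[{"travel":[0,0,0],"turn":[0,0,0],"hand":220},{"travel":[0,0,0],"turn":[0,0,0],"hand":220},{"travel":[0,0,0],"turn":[0,0,0],"hand":220},{"travel":[0,0,0],"turn":[0,0,0],"hand":220}]'
python3 -c "
from h import *
plan(.4752,.1085,.034,-83.37)"
python3 -m pendant '[{"travel":[-0.3,0,0],"turn":[0,0,0],"hand":220},{"travel":[-0.7,0,0],"turn":[0,0,0],"hand":220},{"travel":[-1.5,0,0],"turn":[0,0,0],"hand":220},{"travel":[-2.5,0,0],"turn":[0,0,0],"hand":220},{"travel":[-3,0,0],"turn":[0,0,0],"hand":220}]'
python3 -m pendant '[{"travel":[-3.5,0,0],"turn":[0,0,0],"hand":220},{"travel":[-3,0,0],"turn":[0,0,0],"hand":220},{"travel":[0,0,0],"turn":[4.3,0,0],"hand":220},{"travel":[0,0,0],"turn":[4.3,0,0],"hand":220},{"travel":[0,0,0],"turn":[0,0,0],"hand":220}]'
python3 -c "
from h import *
plan(.4625,-.3225,.16,-92.07)"
```

```text
t: 35.13
tcp_pos: [0.4741, 0.1084, 0.0334]
eef_rot: [[-0.001, 0.993, 0.116], [-0.0, 0.116, -0.993], [-1.0, -0.001, 0.0]]
force: [-0.5, 0.2, 3.1]
finger_gap: 0.0209
turn about x: 0.01
tcp [0.4741 0.1084 0.0334] yaw -83.36 tilt [-0.06 -0.01] gap 0.0209 F [-0.5  0.2  3.1] t 35.13
travel cm: [-0.06  0.11 -0.  ]
t: 35.55
tcp_pos: [0.4714, 0.1081, 0.1121]
eef_rot: [[-0.007, 0.993, 0.115], [-0.003, 0.115, -0.993], [-1.0, -0.007, 0.002]]
force: [0.5, 0.8, -3.1]
finger_gap: 0.0211
t: 35.97
tcp_pos: [0.4735, 0.1086, 0.1782]
eef_rot: [[-0.002, 0.999, -0.035], [0.0, -0.035, -0.999], [-1.0, -0.002, 0.0]]
force: [0.6, -0.1, -3.9]
finger_gap: 0.021
turn about x: 0.04
tcp [0.4735 0.1086 0.1782] yaw -92.03 tilt [-0.13  0.  ] gap 0.021 F [ 0.6 -0.1 -3.9] t 35.97
travel cm: [ 1.82  0.46 43.12]
```

```bash

python3 -m pendant '[{"travel":[0,0,2],"turn":[0,0,0],"hand":220},{"travel":[0,0,3.9],"turn":[0,0,0],"hand":220},{"travel":[0,0,3.9],"turn":[0,0,0],"hand":220},{"travel":[0,0,3.9],"turn":[0,0,0],"hand":220},{"travel":[0,0,3.9],"turn":[0,0,0],"hand":220}]'
python3 -m pendant '[{"travel":[0,0,3.9],"turn":[0,0,0],"hand":220},{"travel":[0,0,3.9],"turn":[0,0,0],"hand":220},{"travel":[0,0,3.9],"turn":[0,0,0],"hand":220},{"travel":[0,0,3.9],"turn":[0,0,0],"hand":220},{"travel":[0,0,3.9],"turn":[0,0,0],"hand":220}]'
python3 -m pendant '[{"travel":[0,0,3.9],"turn":[0,0,0],"hand":220},{"travel":[0,0,2.1],"turn":[0,0,0],"hand":220},{"travel":[0,0,0],"turn":[0,0,0],"hand":220},{"travel":[0,0,0],"turn":[0,0,0],"hand":220},{"travel":[0,0,0],"turn":[0,0,0],"hand":220}]'
python3 -m pendant '[{"travel":[0,0,0],"turn":[0,0,0],"hand":220},{"travel":[0,0,0],"turn":[0,0,0],"hand":220}]'
python3 - <<'E'
from h import *
plan(.4575,-.3225,.135,-92.07)
d=grab("wrist"); save(d,"w11.png"); P=cloud(d); Z=P[...,2]
T=np.eye(4); 
k=(np.abs(P[...,1]+.323)<.04)&(P[...,0]>.49)&(P[...,0]<.64)
print("tile/jig"); rects(P,(Z>.08)&(Z<.1)&(P[...,0]>.4)&(P[...,0]<.6),"tile")
rects(P,(Z>.12)&(Z<.20)&(P[...,0]>.4)&(P[...,0]<.64),"fileparts",150)
E
```

```text
t: 36.38
tcp_pos: [0.4668, -0.0687, 0.1775]
eef_rot: [[-0.003, 1.0, -0.031], [-0.0, -0.031, -1.0], [-1.0, -0.003, 0.0]]
force: [2.0, 0.9, -4.4]
finger_gap: 0.0209
t: 36.8
tcp_pos: [0.4603, -0.2633, 0.1773]
eef_rot: [[-0.004, 0.999, -0.032], [0.001, -0.032, -0.999], [-1.0, -0.004, -0.001]]
force: [0.5, -0.3, -2.8]
finger_gap: 0.0209
t: 37.22
tcp_pos: [0.4591, -0.3208, 0.1771]
eef_rot: [[-0.003, 0.999, -0.033], [0.002, -0.033, -0.999], [-1.0, -0.003, -0.002]]
force: [0.2, 1.2, -3.4]
finger_gap: 0.0214
t: 37.38
tcp_pos: [0.46, -0.3201, 0.1777]
eef_rot: [[-0.002, 1.0, -0.031], [0.001, -0.031, -1.0], [-1.0, -0.002, -0.001]]
force: [0.4, 0.1, -4.2]
finger_gap: 0.0212
turn about x: 0.32
tcp [ 0.46   -0.3201  0.1777] yaw -91.75 tilt [-0.13  0.07] gap 0.0212 F [ 0.4  0.1 -4.2] t 37.38
travel cm: [ 4.27 -0.24  0.24]
tile/jig
tile 409 c [ 550.4 -292.8] size x,y [10.2 13.1] yaw -2.56 z 0.0936 px [233.  81.]
tile 620 c [ 548.  -356.3] size x,y [10.  20.1] yaw -2.25 z 0.0935 px [338.  82.]
tile 214 c [ 450.7 -288.2] size x,y [10.  8.] yaw -0.31 z 0.0933 px [237. 234.]
tile 476 c [ 448.1 -355.7] size x,y [10.5 16.6] yaw -2.02 z 0.0933 px [335. 235.]
fileparts 25892 c [ 493.5 -321.7] size x,y [134.5  48.5] yaw -2.6 z 0.1861 px [283. 203.]
```

View pics/w11.png

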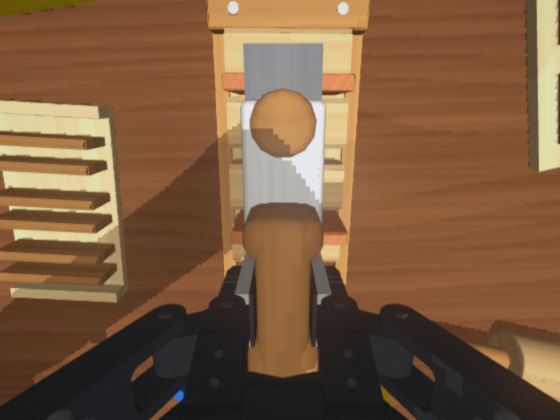

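```bash

python3 -m pendant '[{"travel":[1,-0.24,0.24],"turn":[0.3,0,0],"hand":220},{"travel":[2,0,0],"turn":[0,0,0],"hand":220},{"travel":[1.3,0,0],"turn":[0,0,0],"hand":220},{"travel":[0,0,0],"turn":[0,0,0],"hand":220},{"travel":[0,0,0],"turn":[0,0,0],"hand":220}]'
python3 -m pendant '[{"travel":[0,0,0],"turn":[0,0,0],"hand":220},{"travel":[0,0,0],"turn":[0,0,0],"hand":220},{"travel":[0,0,0],"turn":[0,0,0],"hand":220}]'
python3 -m pendant '[{"travel":[0.4,0,0],"turn":[0,0,0],"hand":220},{"travel":[0.3,0,0],"turn":[0,0,0],"hand":220},{"travel":[0,0,0],"turn":[0,0,0],"hand":220},{"travel":[0,0,0],"turn":[0,0,0],"hand":220}]'
python3 -c "
from h import *
plan(.4575,-.3225,.1244,-92.07)"
```

```text
t: 37.85
tcp_pos: [0.4562, -0.3236, 0.1341]
eef_rot: [[-0.004, 0.999, -0.039], [0.001, -0.039, -0.999], [-1.0, -0.004, -0.001]]
force: [0.7, 0.1, -3.9]
finger_gap: 0.0211
t: 38.1
tcp_pos: [0.4572, -0.3251, 0.1362]
eef_rot: [[-0.0, 0.999, -0.039], [-0.002, -0.039, -0.999], [-1.0, -0.0, 0.002]]
force: [-0.1, -0.9, -3.8]
finger_gap: 0.021
t: 38.43
tcp_pos: [0.4565, -0.3243, 0.1278]
eef_rot: [[-0.003, 0.999, -0.039], [-0.0, -0.039, -0.999], [-1.0, -0.003, 0.0]]
force: [-0.4, 0.2, -4.6]
finger_gap: 0.0213
turn about x: -0.18
tcp [ 0.4565 -0.3243  0.1278] yaw -92.25 tilt [-0.14 -0.  ] gap 0.0213 F [-0.4  0.2 -4.6] t 38.43
travel cm: [ 0.34  0.09 -0.19]
```

```bash

python3 -m pendant '[{"travel":[0.2,0,-0.15],"turn":[0,0,0],"hand":220},{"travel":[0,0,0],"turn":[0,0,0],"hand":220},{"travel":[0,0,0],"turn":[0,0,0],"hand":220}]'
python3 -m pendant '[{"travel":[0.1,0,0],"turn":[0,0,0],"hand":220},{"travel":[0,0,0],"turn":[0,0,0],"hand":220},{"travel":[0,0,0],"turn":[0,0,0],"hand":220}]'
python3 -m pendant '[{"travel":[0.1,0,0],"turn":[0,0,0],"hand":220},{"travel":[0,0,0],"turn":[0,0,0],"hand":220},{"travel":[0,0,0],"turn":[0,0,0],"hand":220}]'
```

```text
t: 38.68
tcp_pos: [0.4568, -0.3228, 0.126]
eef_rot: [[-0.002, 0.999, -0.039], [-0.0, -0.039, -0.999], [-1.0, -0.002, 0.0]]
force: [-0.1, -0.3, -3.2]
finger_gap: 0.0212
t: 38.93
tcp_pos: [0.4567, -0.3231, 0.1251]
eef_rot: [[-0.002, 0.999, -0.039], [-0.001, -0.039, -0.999], [-1.0, -0.002, 0.001]]
force: [-0.6, 0.8, -3.9]
finger_gap: 0.0209
t: 39.18
tcp_pos: [0.4569, -0.3233, 0.1244]
eef_rot: [[-0.001, 0.999, -0.039], [-0.001, -0.039, -0.999], [-1.0, -0.001, 0.001]]
force: [-0.5, 0.4, -1.2]
finger_gap: 0.0209
```

```bash

python3 -m pendant '[{"travel":[0.05,0,0],"turn":[0,0,0],"hand":220},{"travel":[0,0,0],"turn":[0,0,0],"hand":220},{"travel":[0,0,0],"turn":[0,0,0],"hand":220}]'
python3 -m pendant '[{"travel":[0,0.3,0],"turn":[0,0,0],"hand":220},{"travel":[0,0.4,0],"turn":[0,0,0],"hand":220},{"travel":[0,0.4,0],"turn":[0,0,0],"hand":220},{"travel":[0,0.4,0],"turn":[0,0,0],"hand":220}]'
```

```text
t: 39.43
tcp_pos: [0.4571, -0.3233, 0.1244]
eef_rot: [[-0.001, 0.999, -0.039], [-0.001, -0.039, -0.999], [-1.0, -0.001, 0.001]]
force: [-0.1, 1.5, 3.1]
finger_gap: 0.0209
t: 39.77
tcp_pos: [0.4694, -0.3251, 0.1247]
eef_rot: [[-0.005, 0.999, -0.041], [-0.001, -0.041, -0.999], [-1.0, -0.005, 0.001]]
force: [-6.5, 1.0, 8.3]
finger_gap: 0.0211
```

```bash

python3 -m pendant '[{"travel":[-0.08,0.3,0],"turn":[0,0,0],"hand":220},{"travel":[-0.02,0.4,0],"turn":[0,0,0],"hand":220}]'
python3 -m pendant '[{"travel":[0,0.4,0],"turn":[0,0,0],"hand":220},{"travel":[0,0.4,0],"turn":[0,0,0],"hand":220}]'
```

```text
t: 39.93
tcp_pos: [0.4778, -0.3249, 0.1248]
eef_rot: [[-0.003, 0.999, -0.041], [-0.001, -0.041, -0.999], [-1.0, -0.003, 0.002]]
force: [-3.4, 0.2, 2.8]
finger_gap: 0.0211
t: 40.1
tcp_pos: [0.4862, -0.3249, 0.1248]
eef_rot: [[-0.003, 0.999, -0.04], [-0.001, -0.04, -0.999], [-1.0, -0.003, 0.001]]
force: [-4.4, 0.2, 5.0]
finger_gap: 0.0214
```

```bash

python3 -m pendant '[{"travel":[-0.03,0.4,0],"turn":[0,0,0],"hand":220},{"travel":[0,0.4,0],"turn":[0,0,0],"hand":220},{"travel":[0,0.4,0],"turn":[0,0,0],"hand":220}]'
python3 -m pendant '[{"travel":[0,0.4,0],"turn":[0,0,0],"hand":220},{"travel":[0,0.4,0],"turn":[0,0,0],"hand":220},{"travel":[0,0.4,0],"turn":[0,0,0],"hand":220}]'
```

```text
t: 40.35
tcp_pos: [0.4989, -0.3248, 0.1248]
eef_rot: [[-0.003, 0.999, -0.039], [-0.0, -0.039, -0.999], [-1.0, -0.002, 0.001]]
force: [-4.0, 1.0, 4.2]
finger_gap: 0.0211
t: 40.6
tcp_pos: [0.511, -0.3252, 0.1248]
eef_rot: [[-0.002, 0.999, -0.039], [-0.0, -0.039, -0.999], [-1.0, -0.002, 0.0]]
force: [-4.7, 0.5, 4.0]
finger_gap: 0.0211
```

```bash

python3 -m pendant '[{"travel":[-0.03,0.4,0],"turn":[0,0,0],"hand":220},{"travel":[0,0.4,0],"turn":[0,0,0],"hand":220},{"travel":[0,0.4,0],"turn":[0,0,0],"hand":220}]'
python3 -m pendant '[{"travel":[0,0.4,0],"turn":[0,0,0],"hand":220},{"travel":[0,0.4,0],"turn":[0,0,0],"hand":220},{"travel":[0,0.4,0],"turn":[0,0,0],"hand":220},{"travel":[0,0.3,0],"turn":[0,0,0],"hand":220}]'
python3 -m pendant '[{"travel":[0,0,0],"turn":[0,0,0],"hand":220},{"travel":[-0.5,0,0],"turn":[0,0,0],"hand":220},{"travel":[-1.5,0,0],"turn":[0,0,0],"hand":220},{"travel":[-1,0,0],"turn":[0,0,0],"hand":220},{"travel":[0,0,0],"turn":[0,0,0],"hand":220}]'
python3 -c "
from h import *
plan(.4565,-.3225,.1544,-92.07)"
```

```text
t: 40.85
tcp_pos: [0.5233, -0.3253, 0.1248]
eef_rot: [[-0.002, 0.999, -0.039], [-0.0, -0.039, -0.999], [-1.0, -0.002, 0.0]]
force: [-3.6, -0.2, 2.7]
finger_gap: 0.0211
t: 41.18
tcp_pos: [0.5384, -0.326, 0.1249]
eef_rot: [[-0.002, 0.999, -0.039], [-0.0, -0.039, -0.999], [-1.0, -0.002, 0.0]]
force: [-2.7, 0.0, 0.9]
finger_gap: 0.021
t: 41.6
tcp_pos: [0.5394, -0.3271, 0.1575]
eef_rot: [[0.003, 0.999, -0.039], [-0.003, -0.039, -0.999], [-1.0, 0.003, 0.003]]
force: [0.3, -0.7, -2.9]
finger_gap: 0.0211
turn about x: -0.15
tcp [ 0.5394 -0.3271  0.1575] yaw -92.22 tilt [ 0.16 -0.18] gap 0.0211 F [ 0.3 -0.7 -2.9] t 41.6
travel cm: [ 0.31 -8.3  -0.16]
```

```bash

python3 -m pendant '[{"travel":[0,-1.5,0],"turn":[0,0,0],"hand":220},{"travel":[0,-2.5,0],"turn":[0,0,0],"hand":220},{"travel":[0,-2.5,0],"turn":[0,0,0],"hand":220},{"travel":[0,-1.8,-0.1],"turn":[0,0,0],"hand":220},{"travel":[0,0,0],"turn":[0,0,0],"hand":220}]'
python3 -m pendant '[{"travel":[0,0,0],"turn":[0,0,0],"hand":220},{"travel":[0,0,0],"turn":[0,0,0],"hand":220},{"travel":[1.3,0,0],"turn":[0,0,0],"hand":220},{"travel":[1.2,0,0],"turn":[0,0,0],"hand":220},{"travel":[0,0,0],"turn":[0,0,0],"hand":220}]'
python3 -m pendant '[{"travel":[0.2,0,0],"turn":[0,0,0],"hand":220},{"travel":[0,0,0],"turn":[0,0,0],"hand":220},{"travel":[0,0,0],"turn":[0,0,0],"hand":220}]'
python3 -c "
from h import *
plan(.4565,-.3225,.1244,-92.07)"
```

```text
t: 42.02
tcp_pos: [0.4494, -0.3224, 0.1548]
eef_rot: [[-0.005, 0.999, -0.045], [0.002, -0.045, -0.999], [-1.0, -0.005, -0.002]]
force: [-1.7, 0.1, -2.9]
finger_gap: 0.0211
t: 42.43
tcp_pos: [0.4545, -0.3199, 0.1273]
eef_rot: [[-0.006, 0.999, -0.038], [0.003, -0.038, -0.999], [-1.0, -0.006, -0.002]]
force: [-0.4, 0.8, -4.3]
finger_gap: 0.0212
t: 42.68
tcp_pos: [0.4551, -0.3223, 0.1285]
eef_rot: [[-0.002, 0.999, -0.039], [-0.001, -0.039, -0.999], [-1.0, -0.002, 0.001]]
force: [1.3, 0.4, -3.9]
finger_gap: 0.021
turn about x: -0.18
tcp [ 0.4551 -0.3223  0.1285] yaw -92.25 tilt [-0.09 -0.06] gap 0.021 F [ 1.3  0.4 -3.9] t 42.68
travel cm: [0.41 0.14 0.02]
```

```bash

python3 -m pendant '[{"travel":[0.25,0.1,0],"turn":[0,0,0],"hand":220},{"travel":[0,0,0],"turn":[0,0,0],"hand":220},{"travel":[0,0,0],"turn":[0,0,0],"hand":220}]'
python3 -m pendant '[{"travel":[0.1,0,0],"turn":[0,0,0],"hand":220},{"travel":[0,0,0],"turn":[0,0,0],"hand":220},{"travel":[0,0,0],"turn":[0,0,0],"hand":220}]'
```

```text
t: 42.93
tcp_pos: [0.456, -0.322, 0.1258]
eef_rot: [[-0.002, 0.999, -0.039], [-0.001, -0.039, -0.999], [-1.0, -0.002, 0.001]]
force: [-0.6, 0.3, -2.1]
finger_gap: 0.0212
t: 43.18
tcp_pos: [0.4558, -0.3222, 0.1249]
eef_rot: [[-0.001, 0.999, -0.039], [-0.001, -0.039, -0.999], [-1.0, -0.001, 0.001]]
force: [-0.4, 0.3, -2.6]
finger_gap: 0.0211
```

```bash

python3 -m pendant '[{"travel":[0.06,0,0],"turn":[0,0,0],"hand":220},{"travel":[0,0,0],"turn":[0,0,0],"hand":220}]'
python3 -m pendant '[{"travel":[0.02,0.2,0],"turn":[0,0,0],"hand":220},{"travel":[0,0.3,0],"turn":[0,0,0],"hand":220}]'
```

```text
t: 43.35
tcp_pos: [0.4562, -0.3223, 0.1248]
eef_rot: [[-0.001, 0.999, -0.039], [-0.001, -0.039, -0.999], [-1.0, -0.001, 0.001]]
force: [-0.3, 0.7, 0.9]
finger_gap: 0.0212
t: 43.52
tcp_pos: [0.459, -0.3229, 0.1248]
eef_rot: [[-0.004, 0.999, -0.041], [-0.0, -0.041, -0.999], [-1.0, -0.004, 0.0]]
force: [-5.9, 1.0, 5.5]
finger_gap: 0.0213
```

```bash

python3 -m pendant '[{"travel":[-0.05,0.4,0],"turn":[0,0,0],"hand":220},{"travel":[0,0.4,0],"turn":[0,0,0],"hand":220}]'
python3 -m pendant '[{"travel":[-0.02,0.4,0],"turn":[0,0,0],"hand":220},{"travel":[0,0.4,0],"turn":[0,0,0],"hand":220},{"travel":[0,0.4,0],"turn":[0,0,0],"hand":220}]'
python3 -m pendant '[{"travel":[-0.02,0.4,0],"turn":[0,0,0],"hand":220},{"travel":[0,0.4,0],"turn":[0,0,0],"hand":220},{"travel":[0,0.4,0],"turn":[0,0,0],"hand":220}]'
```

```text
t: 43.68
tcp_pos: [0.4683, -0.3233, 0.1248]
eef_rot: [[-0.002, 0.999, -0.04], [-0.001, -0.04, -0.999], [-1.0, -0.002, 0.001]]
force: [-3.1, 0.2, 3.7]
finger_gap: 0.021
t: 43.93
tcp_pos: [0.4807, -0.3235, 0.1248]
eef_rot: [[-0.003, 0.999, -0.04], [-0.001, -0.04, -0.999], [-1.0, -0.003, 0.001]]
force: [-4.1, 0.3, 2.9]
finger_gap: 0.0206
t: 44.18
tcp_pos: [0.4929, -0.3236, 0.1248]
eef_rot: [[-0.002, 0.999, -0.039], [-0.001, -0.039, -0.999], [-1.0, -0.002, 0.001]]
force: [-3.4, 0.0, 3.9]
finger_gap: 0.0212
```

Force steady at about 7–8 N on the edges. Finish stroke 2 and lift.

```bash

python3 -m pendant '[{"travel":[-0.02,0.4,0],"turn":[0,0,0],"hand":220},{"travel":[0,0.4,0],"turn":[0,0,0],"hand":220},{"travel":[0,0.4,0],"turn":[0,0,0],"hand":220},{"travel":[0,0.4,0],"turn":[0,0,0],"hand":220}]'
python3 -m pendant '[{"travel":[-0.02,0.4,0],"turn":[0,0,0],"hand":220},{"travel":[0,0.4,0],"turn":[0,0,0],"hand":220},{"travel":[0,0.4,0],"turn":[0,0,0],"hand":220},{"travel":[0,0.4,0],"turn":[0,0,0],"hand":220}]'
python3 -m pendant '[{"travel":[0,0.4,0],"turn":[0,0,0],"hand":220},{"travel":[0,0.4,0],"turn":[0,0,0],"hand":220},{"travel":[0,0.4,0],"turn":[0,0,0],"hand":220},{"travel":[0,0.2,0],"turn":[0,0,0],"hand":220}]'
python3 -m pendant '[{"travel":[0,0,0],"turn":[0,0,0],"hand":220},{"travel":[-0.5,0,0],"turn":[0,0,0],"hand":220},{"travel":[-1.5,0,0],"turn":[0,0,0],"hand":220},{"travel":[-1,0,0],"turn":[0,0,0],"hand":220},{"travel":[0,0,0],"turn":[0,0,0],"hand":220}]'
python3 -c "
from h import *
plan(.4565,-.3225,.1544,-92.07)"
```

```text
t: 44.52
tcp_pos: [0.5091, -0.324, 0.1248]
eef_rot: [[-0.002, 0.999, -0.039], [-0.0, -0.039, -0.999], [-1.0, -0.002, 0.0]]
force: [-3.3, -0.1, 2.1]
finger_gap: 0.021
t: 44.85
tcp_pos: [0.5253, -0.3245, 0.1249]
eef_rot: [[-0.002, 0.999, -0.039], [-0.0, -0.039, -0.999], [-1.0, -0.002, 0.0]]
force: [-2.8, 0.7, 0.3]
finger_gap: 0.0211
t: 45.18
tcp_pos: [0.5396, -0.325, 0.1249]
eef_rot: [[-0.001, 0.999, -0.039], [-0.0, -0.039, -0.999], [-1.0, -0.001, 0.0]]
force: [-1.4, 0.8, -0.8]
finger_gap: 0.021
t: 45.6
tcp_pos: [0.5402, -0.3264, 0.1577]
eef_rot: [[0.003, 0.999, -0.039], [-0.003, -0.039, -0.999], [-1.0, 0.003, 0.003]]
force: [0.1, -0.4, -2.5]
finger_gap: 0.0213
turn about x: -0.17
tcp [ 0.5402 -0.3264  0.1577] yaw -92.24 tilt [ 0.16 -0.19] gap 0.0213 F [ 0.1 -0.4 -2.5] t 45.6
travel cm: [ 0.33 -8.38 -0.09]
```

```bash

python3 -m pendant '[{"travel":[0,-1.5,0],"turn":[0,0,0],"hand":220},{"travel":[0,-2.5,0],"turn":[0,0,0],"hand":220},{"travel":[0,-2.5,0],"turn":[0,0,0],"hand":220},{"travel":[0,-1.8,-0.1],"turn":[0,0,0],"hand":220},{"travel":[0,0,0],"turn":[0,0,0],"hand":220}]'
python3 -m pendant '[{"travel":[0,0,0],"turn":[0,0,0],"hand":220},{"travel":[0,0,0],"turn":[0,0,0],"hand":220},{"travel":[1.3,0,0],"turn":[0,0,0],"hand":220},{"travel":[1.2,0,0],"turn":[0,0,0],"hand":220},{"travel":[0,0,0],"turn":[0,0,0],"hand":220}]'
python3 -m pendant '[{"travel":[0.2,0,0],"turn":[0,0,0],"hand":220},{"travel":[0,0,0],"turn":[0,0,0],"hand":220},{"travel":[0,0,0],"turn":[0,0,0],"hand":220}]'
python3 -m pendant '[{"travel":[0.25,0,0],"turn":[0,0,0],"hand":220},{"travel":[0,0,0],"turn":[0,0,0],"hand":220},{"travel":[0,0,0],"turn":[0,0,0],"hand":220}]'
```

```text
t: 46.02
tcp_pos: [0.4504, -0.3215, 0.1549]
eef_rot: [[-0.005, 0.999, -0.045], [0.002, -0.045, -0.999], [-1.0, -0.005, -0.002]]
force: [-1.3, -0.1, -4.1]
finger_gap: 0.0211
t: 46.43
tcp_pos: [0.4555, -0.319, 0.1273]
eef_rot: [[-0.006, 0.999, -0.038], [0.003, -0.038, -0.999], [-1.0, -0.006, -0.002]]
force: [-1.0, 0.2, -4.6]
finger_gap: 0.021
t: 46.68
tcp_pos: [0.4562, -0.3214, 0.1285]
eef_rot: [[-0.002, 0.999, -0.039], [-0.001, -0.039, -0.999], [-1.0, -0.002, 0.001]]
force: [0.2, -0.1, -4.0]
finger_gap: 0.0212
t: 46.93
tcp_pos: [0.4558, -0.3211, 0.1258]
eef_rot: [[-0.002, 0.999, -0.039], [-0.0, -0.039, -0.999], [-1.0, -0.002, 0.001]]
force: [0.3, -0.3, -3.5]
finger_gap: 0.0211
```

```bash

python3 -m pendant '[{"travel":[0.1,0,0],"turn":[0,0,0],"hand":220},{"travel":[0.05,0,0],"turn":[0,0,0],"hand":220},{"travel":[0,0,0],"turn":[0,0,0],"hand":220},{"travel":[0,0,0],"turn":[0,0,0],"hand":220}]'
python3 -m pendant '[{"travel":[0,0.2,0],"turn":[0,0,0],"hand":220},{"travel":[-0.01,0.3,0],"turn":[0,0,0],"hand":220}]'
python3 -m pendant '[{"travel":[-0.03,0.4,0],"turn":[0,0,0],"hand":220},{"travel":[0,0.4,0],"turn":[0,0,0],"hand":220}]'
python3 -m pendant '[{"travel":[-0.02,0.4,0],"turn":[0,0,0],"hand":220},{"travel":[0,0.4,0],"turn":[0,0,0],"hand":220},{"travel":[0,0.4,0],"turn":[0,0,0],"hand":220}]'
```

```text
t: 47.27
tcp_pos: [0.4562, -0.3213, 0.1248]
eef_rot: [[-0.001, 0.999, -0.039], [-0.001, -0.039, -0.999], [-1.0, -0.001, 0.001]]
force: [-0.3, 0.6, -0.1]
finger_gap: 0.0212
t: 47.43
tcp_pos: [0.4596, -0.3218, 0.1248]
eef_rot: [[-0.003, 0.999, -0.041], [-0.001, -0.041, -0.999], [-1.0, -0.003, 0.001]]
force: [-4.1, -0.1, 3.3]
finger_gap: 0.0208
t: 47.6
tcp_pos: [0.4688, -0.322, 0.1248]
eef_rot: [[-0.002, 0.999, -0.04], [-0.001, -0.04, -0.999], [-1.0, -0.002, 0.001]]
force: [-2.4, 0.4, 2.1]
finger_gap: 0.0212
t: 47.85
tcp_pos: [0.481, -0.3222, 0.1248]
eef_rot: [[-0.002, 0.999, -0.039], [-0.001, -0.039, -0.999], [-1.0, -0.002, 0.001]]
force: [-3.8, -0.1, 2.1]
finger_gap: 0.0211
```

```bash

python3 -m pendant '[{"travel":[-0.01,0.4,0],"turn":[0,0,0],"hand":220},{"travel":[0,0.4,0],"turn":[0,0,0],"hand":220},{"travel":[0,0.4,0],"turn":[0,0,0],"hand":220},{"travel":[0,0.4,0],"turn":[0,0,0],"hand":220}]'
python3 -m pendant '[{"travel":[0,0.4,0],"turn":[0,0,0],"hand":220},{"travel":[0,0.4,0],"turn":[0,0,0],"hand":220},{"travel":[0,0.4,0],"turn":[0,0,0],"hand":220},{"travel":[0,0.4,0],"turn":[0,0,0],"hand":220}]'
python3 -m pendant '[{"travel":[0,0.4,0],"turn":[0,0,0],"hand":220},{"travel":[0,0.4,0],"turn":[0,0,0],"hand":220},{"travel":[0,0.4,0],"turn":[0,0,0],"hand":220},{"travel":[0,0.4,0],"turn":[0,0,0],"hand":220}]'
python3 -m pendant '[{"travel":[0,0.4,0],"turn":[0,0,0],"hand":220},{"travel":[0,0.4,0],"turn":[0,0,0],"hand":220},{"travel":[0,0.2,0],"turn":[0,0,0],"hand":220},{"travel":[0,0,0],"turn":[0,0,0],"hand":220}]'
python3 -m pendant '[{"travel":[-0.5,0,0],"turn":[0,0,0],"hand":220},{"travel":[-1.5,0,0],"turn":[0,0,0],"hand":220},{"travel":[-3,0,0],"turn":[0,0,0],"hand":220},{"travel":[-1,0,0],"turn":[0,0,0],"hand":220},{"travel":[0,0,0],"turn":[0,0,0],"hand":220}]'
python3 -c "
from h import *
plan(.480,.104,.18,-85)"
```

```text
t: 48.18
tcp_pos: [0.4971, -0.3227, 0.1248]
eef_rot: [[-0.002, 0.999, -0.039], [-0.0, -0.039, -0.999], [-1.0, -0.002, 0.001]]
force: [-2.9, -0.0, 1.9]
finger_gap: 0.0215
t: 48.52
tcp_pos: [0.5131, -0.3233, 0.1248]
eef_rot: [[-0.002, 0.999, -0.039], [-0.0, -0.039, -0.999], [-1.0, -0.002, 0.001]]
force: [-3.0, 0.6, 2.8]
finger_gap: 0.0212
t: 48.85
tcp_pos: [0.5291, -0.324, 0.1248]
eef_rot: [[-0.002, 0.999, -0.039], [-0.001, -0.039, -0.999], [-1.0, -0.002, 0.001]]
force: [-3.8, 1.0, 1.3]
finger_gap: 0.0208
t: 49.18
tcp_pos: [0.5396, -0.3243, 0.1248]
eef_rot: [[-0.001, 0.999, -0.039], [-0.001, -0.039, -0.999], [-1.0, -0.001, 0.001]]
force: [-1.4, 0.1, 2.1]
finger_gap: 0.0211
t: 49.6
tcp_pos: [0.541, -0.3255, 0.1877]
eef_rot: [[0.005, 0.999, -0.038], [-0.004, -0.038, -0.999], [-1.0, 0.005, 0.004]]
force: [-0.1, -0.5, -3.1]
finger_gap: 0.0208
turn about x: -7.2
tcp [ 0.541  -0.3255  0.1877] yaw -92.2 tilt [ 0.27 -0.23] gap 0.0208 F [-0.1 -0.5 -3.1] t 49.6
travel cm: [  0.77  -2.34 -43.31]
```

```bash

python3 -m pendant '[{"travel":[0,0,0],"turn":[-3.6,0,0],"hand":220},{"travel":[0,0,0],"turn":[-3.6,0,0],"hand":220},{"travel":[0,-0.2,-3],"turn":[0,0,0],"hand":220},{"travel":[0,-0.2,-3.9],"turn":[0,0,0],"hand":220},{"travel":[0,-0.2,-3.9],"turn":[0,0,0],"hand":220}]'
python3 -m pendant '[{"travel":[0,-0.2,-3.9],"turn":[0,0,0],"hand":220},{"travel":[0,-0.2,-3.9],"turn":[0,0,0],"hand":220},{"travel":[0,-0.2,-3.9],"turn":[0,0,0],"hand":220},{"travel":[0,-0.2,-3.9],"turn":[0,0,0],"hand":220},{"travel":[0,-0.2,-3.9],"turn":[0,0,0],"hand":220}]'
python3 -m pendant '[{"travel":[0,-0.2,-3.9],"turn":[0,0,0],"hand":220},{"travel":[0,-0.2,-3.9],"turn":[0,0,0],"hand":220},{"travel":[0,-0.2,-3.5],"turn":[0,0,0],"hand":220},{"travel":[0,-0.1,-1.7],"turn":[0,0,0],"hand":220},{"travel":[0,0,0],"turn":[0,0,0],"hand":220}]'
python3 -m pendant '[{"travel":[0,0,0],"turn":[0,0,0],"hand":220},{"travel":[0,0,0],"turn":[0,0,0],"hand":220},{"travel":[0,0,0],"turn":[0,0,0],"hand":220}]'
python3 -c "
from h import *
plan(.480,.104,.06,-85)"
```

```text
t: 50.02
tcp_pos: [0.5224, -0.2164, 0.1827]
eef_rot: [[-0.003, 0.997, 0.083], [0.0, 0.083, -0.997], [-1.0, -0.003, -0.001]]
force: [1.5, 1.3, -2.5]
finger_gap: 0.0212
t: 50.43
tcp_pos: [0.4954, -0.0212, 0.1832]
eef_rot: [[-0.003, 0.996, 0.086], [0.001, 0.086, -0.996], [-1.0, -0.003, -0.001]]
force: [0.9, 0.9, -3.6]
finger_gap: 0.0211
t: 50.85
tcp_pos: [0.4764, 0.1129, 0.1826]
eef_rot: [[-0.005, 0.995, 0.097], [0.003, 0.097, -0.995], [-1.0, -0.005, -0.004]]
force: [-0.4, 0.8, -3.8]
finger_gap: 0.0214
t: 51.1
tcp_pos: [0.4786, 0.1032, 0.1843]
eef_rot: [[-0.002, 0.997, 0.083], [-0.001, 0.083, -0.997], [-1.0, -0.002, 0.001]]
force: [0.8, -0.3, -2.9]
finger_gap: 0.0215
turn about x: -0.24
tcp [0.4786 0.1032 0.1843] yaw -85.24 tilt [-0.12 -0.08] gap 0.0215 F [ 0.8 -0.3 -2.9] t 51.1
travel cm: [12.43  0.15 -0.07]
```

```bash

python3 -m pendant '[{"travel":[3,0,0],"turn":[0,0,0],"hand":220},{"travel":[3.5,0,0],"turn":[0,0,0],"hand":220},{"travel":[3,0,0],"turn":[0,0,0],"hand":220},{"travel":[2.5,0,0],"turn":[0,0,0],"hand":220},{"travel":[1,0,0],"turn":[0,0,0],"hand":220}]'
python3 -m pendant '[{"travel":[0,0,0],"turn":[0,0,0],"hand":220},{"travel":[0,0,0],"turn":[0,0,0],"hand":220},{"travel":[0.8,0,0],"turn":[0,0,0],"hand":220},{"travel":[0.4,0,0],"turn":[0,0,0],"hand":220},{"travel":[0,0,0],"turn":[0,0,0],"hand":220}]'
python3 -m pendant '[{"travel":[0,0,0],"turn":[0,0,0],"hand":220},{"travel":[0,0,0],"turn":[0,0,0],"hand":220}]'
python3 -c "
from h import *
plan(.480,.104,.0334,-85)"
```

```text
t: 51.52
tcp_pos: [0.4757, 0.103, 0.0514]
eef_rot: [[-0.008, 0.997, 0.083], [-0.003, 0.083, -0.997], [-1.0, -0.008, 0.002]]
force: [-0.6, 0.4, -4.0]
finger_gap: 0.0212
t: 51.93
tcp_pos: [0.4785, 0.1053, 0.0428]
eef_rot: [[-0.002, 0.996, 0.086], [0.0, 0.086, -0.996], [-1.0, -0.002, -0.0]]
force: [-0.5, 0.0, -4.6]
finger_gap: 0.0214
t: 52.1
tcp_pos: [0.4788, 0.1052, 0.0432]
eef_rot: [[-0.001, 0.996, 0.086], [-0.0, 0.086, -0.996], [-1.0, -0.001, -0.0]]
force: [0.5, -0.3, -3.1]
finger_gap: 0.0211
turn about x: -0.04
tcp [0.4788 0.1052 0.0432] yaw -85.04 tilt [-0.05 -0.  ] gap 0.0211 F [ 0.5 -0.3 -3.1] t 52.1
travel cm: [0.98 0.11 0.13]
```

```bash

python3 -m pendant '[{"travel":[0.4,0,0],"turn":[0,0,0],"hand":220},{"travel":[0.3,0,0],"turn":[0,0,0],"hand":220},{"travel":[0.15,0,0],"turn":[0,0,0],"hand":220},{"travel":[0,0,0],"turn":[0,0,0],"hand":220},{"travel":[0,0,0],"turn":[0,0,0],"hand":220}]'
python3 -m pendant '[{"travel":[0.1,0,0],"turn":[0,0,0],"hand":220},{"travel":[0,0,0],"turn":[0,0,0],"hand":220},{"travel":[0,0,0],"turn":[0,0,0],"hand":220}]'
python3 -m pendant '[{"travel":[0.1,0,0],"turn":[0,0,0],"hand":220},{"travel":[0,0,0],"turn":[0,0,0],"hand":220},{"travel":[0,0,0],"turn":[0,0,0],"hand":220}]'
```

```text
t: 52.52
tcp_pos: [0.4782, 0.105, 0.034]
eef_rot: [[-0.002, 0.996, 0.086], [-0.001, 0.086, -0.996], [-1.0, -0.002, 0.001]]
force: [-0.5, 0.8, -3.4]
finger_gap: 0.0214
t: 52.77
tcp_pos: [0.4786, 0.105, 0.0334]
eef_rot: [[-0.001, 0.996, 0.086], [-0.0, 0.086, -0.996], [-1.0, -0.001, 0.0]]
force: [-0.8, -0.5, -2.1]
finger_gap: 0.0208
t: 53.02
tcp_pos: [0.4786, 0.105, 0.0334]
eef_rot: [[-0.002, 0.996, 0.086], [0.001, 0.086, -0.996], [-1.0, -0.002, -0.001]]
force: [-2.7, -1.4, 7.6]
finger_gap: 0.0208
```

Down on the mat. Release, lift, check the file's place, then turn back towards the jig.

```bash

python3 -m pendant '[{"travel":[-0.1,0,0],"turn":[0,0,0],"hand":90},{"travel":[0,0,0],"turn":[0,0,0],"hand":90},{"travel":[0,0,0],"turn":[0,0,0],"hand":90},{"travel":[0,0,0],"turn":[0,0,0],"hand":90},{"travel":[-2,0,0],"turn":[0,0,0],"hand":90}]'
python3 -m pendant '[{"travel":[-3,0,0],"turn":[0,0,0],"hand":90},{"travel":[-4,0,0],"turn":[0,0,0],"hand":90},{"travel":[-4,0,0],"turn":[0,0,0],"hand":90},{"travel":[-4,0,0],"turn":[0,0,0],"hand":90},{"travel":[0,0,0],"turn":[0,0,0],"hand":90}]'
python3 -m pendant '[{"travel":[0,0,0],"turn":[0,0,0],"hand":160},{"travel":[0,0,0],"turn":[0,0,0],"hand":160},{"travel":[0,0,0],"turn":[0,0,0],"hand":160}]'
python3 fl.py w12 | grep -E "file|mat|tcp"
python3 -c "
from h import *
plan(.4975,-.3239,.205,-2.07)"
```

```text
t: 53.43
tcp_pos: [0.4754, 0.1049, 0.0506]
eef_rot: [[-0.009, 0.996, 0.086], [-0.003, 0.086, -0.996], [-1.0, -0.009, 0.002]]
force: [0.1, 0.2, 0.0]
finger_gap: 0.0555
t: 53.85
tcp_pos: [0.4842, 0.105, 0.2107]
eef_rot: [[0.013, 0.996, 0.086], [0.004, 0.086, -0.996], [-1.0, 0.013, -0.003]]
force: [1.3, -0.6, -0.1]
finger_gap: 0.0551
t: 54.1
tcp_pos: [0.4773, 0.1052, 0.2016]
eef_rot: [[-0.005, 0.996, 0.086], [-0.001, 0.086, -0.996], [-1.0, -0.005, 0.001]]
force: [0.2, 0.1, 0.0]
finger_gap: 0.0316
tcp [0.4773 0.1052 0.2016] yaw -85.05 tilt [-0.29 -0.08] gap 0.0316 F [0.2 0.1 0. ] t 54.1
file 7364 c [479.2 104.9] size x,y [199.3  36.1] yaw 4.87 z 0.0346 px [283. 172.]
file 5571 c [461.5 287.9] size x,y [139.3   4. ] yaw 4.23 z 0.0369 px [ 79. 186.]
file 6674 c [457.8 -82. ] size x,y [180.1  33.9] yaw -4.87 z 0.0148 px [469. 217.]
mat 7356 c [582.  103.9] size x,y [83.9 97.9] yaw 2.62 z 0.0026 px [299.  56.]
mat 4505 c [439.  130.9] size x,y [195.5  44.7] yaw 12.71 z 0.0027 px [255. 214.]
mat 1063 c [507.1  69.8] size x,y [63.4 34.8] yaw 4.71 z 0.0027 px [318. 169.]
turn about x: -82.98
tcp [0.4773 0.1051 0.2015] yaw -85.05 tilt [-0.3  -0.09] gap 0.0317 F [-0.   1.3 -0.3] t 54.15
travel cm: [ -0.35 -42.8    3.56]
```

```bash

python3 -m pendant '[{"travel":[0,0,0],"turn":[-7,0,0],"hand":160},{"travel":[0,0,0],"turn":[-7,0,0],"hand":160},{"travel":[0,0,0],"turn":[-7,0,0],"hand":160},{"travel":[0,0,0],"turn":[-7,0,0],"hand":160},{"travel":[0,0,0],"turn":[-7,0,0],"hand":160}]'
python3 -m pendant '[{"travel":[0,0,0],"turn":[-7,0,0],"hand":160},{"travel":[0,0,0],"turn":[-7,0,0],"hand":160},{"travel":[0,0,0],"turn":[-7,0,0],"hand":160},{"travel":[0,0,0],"turn":[-7,0,0],"hand":160},{"travel":[0,0,0],"turn":[-7,0,0],"hand":160}]'
python3 -m pendant '[{"travel":[0,0,0],"turn":[-7,0,0],"hand":160},{"travel":[0,0,0],"turn":[-6,0,0],"hand":160},{"travel":[0,-3.89,-0.12],"turn":[0,0,0],"hand":160},{"travel":[0,-3.89,-0.12],"turn":[0,0,0],"hand":160},{"travel":[0,-3.89,-0.12],"turn":[0,0,0],"hand":160}]'
python3 -m pendant '[{"travel":[0,-3.89,-0.12],"turn":[0,0,0],"hand":160},{"travel":[0,-3.89,-0.12],"turn":[0,0,0],"hand":160},{"travel":[0,-3.89,-0.12],"turn":[0,0,0],"hand":160},{"travel":[0,-3.89,-0.12],"turn":[0,0,0],"hand":160},{"travel":[0,-3.89,-0.12],"turn":[0,0,0],"hand":160}]'
python3 -m pendant '[{"travel":[0,-3.89,-0.12],"turn":[0,0,0],"hand":160},{"travel":[0,-3.89,-0.12],"turn":[0,0,0],"hand":160},{"travel":[0,-3.89,-0.12],"turn":[0,0,0],"hand":160},{"travel":[0,0,0],"turn":[0,0,0],"hand":160},{"travel":[0,0,0],"turn":[0,0,0],"hand":160}]'
python3 -m pendant '[{"travel":[0,0,0],"turn":[0,0,0],"hand":160},{"travel":[0,0,0],"turn":[0,0,0],"hand":160},{"travel":[0,0,0],"turn":[0,0,0],"hand":160}]'
python3 jig.py w13
python3 -c "
from h import *
plan(.4484,-.322,.075,-2.07)"
```

```text
t: 54.57
tcp_pos: [0.4776, 0.1049, 0.2016]
eef_rot: [[-0.005, 0.763, 0.647], [-0.002, 0.647, -0.763], [-1.0, -0.005, -0.002]]
force: [0.6, -0.1, 1.3]
finger_gap: 0.0318
t: 54.98
tcp_pos: [0.4776, 0.1049, 0.2015]
eef_rot: [[-0.005, 0.254, 0.967], [-0.002, 0.967, -0.254], [-1.0, -0.003, -0.004]]
force: [1.0, 0.2, 0.1]
finger_gap: 0.032
t: 55.4
tcp_pos: [0.4697, -0.0121, 0.2017]
eef_rot: [[-0.005, 0.033, 0.999], [-0.001, 0.999, -0.033], [-1.0, -0.002, -0.005]]
force: [1.0, -1.3, 0.6]
finger_gap: 0.0322
t: 55.82
tcp_pos: [0.4566, -0.2067, 0.2019]
eef_rot: [[-0.005, 0.036, 0.999], [0.001, 0.999, -0.036], [-1.0, 0.0, -0.005]]
force: [1.0, 0.3, 0.7]
finger_gap: 0.0316
t: 56.23
tcp_pos: [0.4473, -0.3253, 0.2019]
eef_rot: [[-0.006, 0.044, 0.999], [-0.001, 0.999, -0.044], [-1.0, -0.001, -0.006]]
force: [-0.7, 0.3, -1.1]
finger_gap: 0.0316
t: 56.48
tcp_pos: [0.451, -0.3197, 0.2028]
eef_rot: [[-0.002, 0.032, 0.999], [0.001, 0.999, -0.032], [-1.0, 0.001, -0.003]]
force: [0.1, 0.6, -0.2]
finger_gap: 0.0319
turn about x: 0.15
tcp [ 0.451  -0.3197  0.2028] yaw -1.85 tilt [-0.14  0.08] gap 0.0319 F [
[... 327 characters left out ...]
 size x,y [45.1 89.9] yaw -2.16 z 0.0474 px [420. 188.]
cleat 3228 c [ 603.3 -327.6] size x,y [ 28.7 119.7] yaw -2.0 z 0.0296 px [449. 188.]
cleat 180 c [ 506.9 -317.5] size x,y [34.2 96.9] yaw -24.57 z 0.0301 px [345. 181.]
tile 1806 c [ 551.5 -325.7] size x,y [11.4 79.5] yaw -1.98 z 0.0934 px [415. 211.]
tile 1458 c [ 452.7 -323.8] size x,y [10.4 79.6] yaw -2.03 z 0.0936 px [285. 212.]
all 2000 c [ 469.9 -161.8] size x,y [141.1  12. ] yaw -4.94 z 0.01 px [314.   6.]
all 24046 c [ 492.6 -323.6] size x,y [250.2 120. ] yaw -2.1 z 0.0461 px [341. 183.]
turn about x: 0.21
tcp [ 0.451  -0.3199  0.203 ] yaw -1.86 tilt [-0.12  0.05] gap 0.0313 F [0.4 0.6 0.3] t 56.53
travel cm: [12.8  -0.21 -0.25]
```

```bash

python3 -m pendant '[{"travel":[3,-0.3,-0.05],"turn":[0.2,0,0],"hand":160},{"travel":[3,0,0],"turn":[0,0,0],"hand":160},{"travel":[2.8,0,0],"turn":[0,0,0],"hand":160},{"travel":[0,0,0],"turn":[0,0,0],"hand":160},{"travel":[0,0,0],"turn":[0,0,0],"hand":160}]'
python3 -m pendant '[{"travel":[0,0,0],"turn":[0,0,0],"hand":160},{"travel":[2,0,0],"turn":[0,0,0],"hand":160},{"travel":[2,0,0],"turn":[0,0,0],"hand":160},{"travel":[0,0,0],"turn":[0,0,0],"hand":160},{"travel":[0,0,0],"turn":[0,0,0],"hand":160}]'
python3 -m pendant '[{"travel":[0,0,0],"turn":[0,0,0],"hand":160},{"travel":[0,0,0],"turn":[0,0,0],"hand":160}]'
python3 -c "
from h import *
plan(.4505,-.3225,.075,-2.07)"
```

```text
t: 56.95
tcp_pos: [0.4491, -0.3232, 0.1146]
eef_rot: [[-0.004, 0.038, 0.999], [0.002, 0.999, -0.038], [-1.0, 0.001, -0.005]]
force: [0.6, -0.5, 0.7]
finger_gap: 0.0319
t: 57.37
tcp_pos: [0.4499, -0.3253, 0.0767]
eef_rot: [[-0.001, 0.039, 0.999], [-0.001, 0.999, -0.039], [-1.0, -0.001, -0.001]]
force: [-0.6, -0.3, 1.0]
finger_gap: 0.032
t: 57.53
tcp_pos: [0.4505, -0.3262, 0.0775]
eef_rot: [[0.001, 0.039, 0.999], [-0.003, 0.999, -0.039], [-1.0, -0.003, 0.001]]
force: [0.1, -0.3, 0.1]
finger_gap: 0.0321
turn about x: -0.18
tcp [ 0.4505 -0.3262  0.0775] yaw -2.25 tilt [ 0.07 -0.16] gap 0.0321 F [ 0.1 -0.3  0.1] t 57.53
travel cm: [ 0.25  0.37 -0.01]
```

```bash

python3 -m pendant '[{"travel":[0.2,0.25,0],"turn":[0,0,0],"hand":160},{"travel":[0,0,0],"turn":[0,0,0],"hand":160},{"travel":[0,0,0],"turn":[0,0,0],"hand":160}]'
python3 -m pendant '[{"travel":[0,0,0],"turn":[0,0,0],"hand":235},{"travel":[0,0,0],"turn":[0,0,0],"hand":235},{"travel":[0,0,0],"turn":[0,0,0],"hand":235},{"travel":[0,0,0],"turn":[0,0,0],"hand":235}]'
python3 -c "
from h import *
plan(.4044,-.1113,.19,-5.05)"
```

```text
t: 57.78
tcp_pos: [0.4497, -0.3224, 0.0738]
eef_rot: [[-0.001, 0.039, 0.999], [-0.001, 0.999, -0.039], [-1.0, -0.001, -0.001]]
force: [-0.0, 0.4, -0.5]
finger_gap: 0.0322
t: 58.12
tcp_pos: [0.4488, -0.3227, 0.0735]
eef_rot: [[-0.003, 0.04, 0.999], [-0.0, 0.999, -0.04], [-1.0, -0.0, -0.003]]
force: [-1.1, -0.3, 2.2]
finger_gap: 0.0088
turn about x: 2.78
tcp [ 0.4488 -0.3227  0.0735] yaw -2.27 tilt [-0.16 -0.01] gap 0.0088 F [-1.1 -0.3  2.2] t 58.12
travel cm: [-11.65  20.66  -6.29]
```

```bash

python3 -m pendant '[{"travel":[-0.5,0,0],"turn":[0,0,0],"hand":235},{"travel":[-1,0,0],"turn":[0,0,0],"hand":235},{"travel":[-2,0,0],"turn":[0,0,0],"hand":235},{"travel":[-3,0,0],"turn":[0,0,0],"hand":235},{"travel":[-3,0,0],"turn":[0,0,0],"hand":235}]'
python3 -m pendant '[{"travel":[-2,0,0],"turn":[0,0,0],"hand":235},{"travel":[0,0,0],"turn":[2.78,0,0],"hand":235},{"travel":[0,3.44,-1.05],"turn":[0,0,0],"hand":235},{"travel":[0,3.44,-1.05],"turn":[0,0,0],"hand":235},{"travel":[0,3.44,-1.05],"turn":[0,0,0],"hand":235}]'
python3 -m pendant '[{"travel":[0,3.44,-1.05],"turn":[0,0,0],"hand":235},{"travel":[0,3.44,-1.05],"turn":[0,0,0],"hand":235},{"travel":[0,3.44,-1.05],"turn":[0,0,0],"hand":235},{"travel":[0,0,0],"turn":[0,0,0],"hand":235},{"travel":[0,0,0],"turn":[0,0,0],"hand":235}]'
python3 -m pendant '[{"travel":[0,0,0],"turn":[0,0,0],"hand":235},{"travel":[0,0,0],"turn":[0,0,0],"hand":235},{"travel":[0,0,0],"turn":[0,0,0],"hand":235}]'
cat > rk.py <<'E'
from h import *
import sys
d=grab("wrist"); save(d,sys.argv[1]+".png"); P=cloud(d); Z=P[...,2]; k=np.hypot(P[...,0]-.455,P[...,1]+.115)<.14
rects(P,(Z>.08)&(Z<.1)&k,"tile"); rects(P,(Z>.039)&(Z<.048)&k,"slat"); rects(P,(Z>.005)&(Z<.06)&k,"rack",3000)
E
python3 rk.py w14
python3 -c "
from h import *
plan(.4046,-.1113,.11,-5.05)"
```

```text
t: 58.53
tcp_pos: [0.4492, -0.3221, 0.1694]
eef_rot: [[-0.003, 0.04, 0.999], [0.0, 0.999, -0.04], [-1.0, 0.0, -0.003]]
force: [-0.1, 0.8, -0.9]
finger_gap: 0.0092
t: 58.95
tcp_pos: [0.4269, -0.2166, 0.189]
eef_rot: [[-0.001, 0.09, 0.996], [-0.001, 0.996, -0.09], [-1.0, -0.001, -0.001]]
force: [0.7, 1.4, -0.5]
finger_gap: 0.009
t: 59.37
tcp_pos: [0.4052, -0.1086, 0.1889]
eef_rot: [[-0.001, 0.082, 0.997], [0.002, 0.997, -0.082], [-1.0, 0.002, -0.001]]
force: [0.3, -0.5, -1.8]
finger_gap: 0.0092
t: 59.62
tcp_pos: [0.4051, -0.1132, 0.1888]
eef_rot: [[-0.001, 0.091, 0.996], [-0.001, 0.996, -0.091], [-1.0, -0.002, -0.001]]
force: [0.1, 0.6, -1.1]
finger_gap: 0.0089
slat 615 c [ 394.4 -110.6] size x,y [ 8.  90.1] yaw -5.11 z 0.0416 px [268. 180.]
slat 528 c [ 415.3 -108.3] size x,y [ 7.6 81.8] yaw -4.45 z 0.0416 px [295. 174.]
slat 954 c [ 444.2 -114.7] size x,y [ 8.2 89.3] yaw -5.09 z 0.0417 px [328. 192.]
slat 956 c [ 464.7 -116.6] size x,y [ 8.4 89.6] yaw -5.12 z 0.0416 px [352. 192.]
slat 959 c [ 493.9 -119.2] size x,y [ 8.5 89.3] yaw -5.04 z 0.0416 px [387. 192.]
slat 969 c [ 514.4 -121.1] size x,y [ 8.6 89.5] yaw -4.9 z 0.0417 px [411. 192.]
rack 19813 c [ 454.6 -115.8] size x,y [180.3 100. ] yaw -5.07 z 0.0204 px [342. 183.]
turn about x: -0.18
tcp [ 0.405  -0.113   0.1886] yaw -5.23 tilt [-0.09 -0.08] gap 0.0088 F [-0.6 -0.  -1.2] t 59.67
travel cm: [ 7.86  0.17 -0.06]
```

View pics/w14.png

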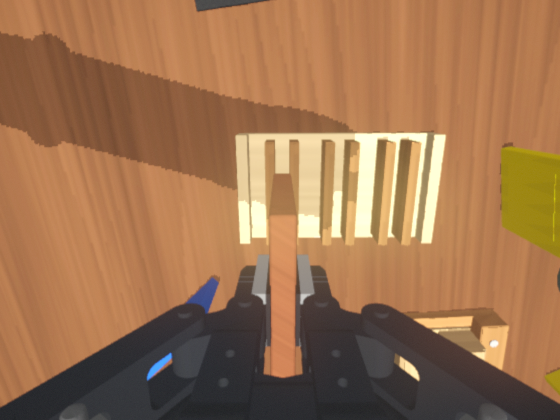

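```bash

python3 -m pendant '[{"travel":[2.5,0.1,-0.05],"turn":[-0.15,0,0],"hand":235},{"travel":[2.5,0,0],"turn":[0,0,0],"hand":235},{"travel":[2.3,0,0],"turn":[0,0,0],"hand":235},{"travel":[0.5,0,0],"turn":[0,0,0],"hand":235},{"travel":[0,0,0],"turn":[0,0,0],"hand":235}]'
python3 -m pendant '[{"travel":[0,0,0],"turn":[0,0,0],"hand":235},{"travel":[0,0,0],"turn":[0,0,0],"hand":235},{"travel":[0,0,0],"turn":[0,0,0],"hand":235}]'
python3 -c "
from h import *
plan(.4046,-.1123,.0695,-5.05)"
```

```text
t: 60.08
tcp_pos: [0.4028, -0.1111, 0.1091]
eef_rot: [[-0.006, 0.088, 0.996], [-0.001, 0.996, -0.088], [-1.0, -0.002, -0.006]]
force: [-0.1, 0.3, -1.0]
finger_gap: 0.0093
t: 60.33
tcp_pos: [0.4057, -0.1108, 0.1118]
eef_rot: [[0.001, 0.085, 0.996], [-0.001, 0.996, -0.085], [-1.0, -0.001, 0.001]]
force: [-0.6, -1.2, -1.7]
finger_gap: 0.0093
turn about x: 0.15
tcp [ 0.4057 -0.1108  0.1118] yaw -4.9 tilt [ 0.07 -0.04] gap 0.0093 F [-0.6 -1.2 -1.7] t 60.33
travel cm: [ 4.23 -0.16 -0.1 ]
```

```bash

python3 -m pendant '[{"travel":[0.6,0,-0.05],"turn":[0,0,0],"hand":235},{"travel":[0.8,0,0],"turn":[0,0,0],"hand":235},{"travel":[0.6,0,0],"turn":[0,0,0],"hand":235},{"travel":[0,0,0],"turn":[0,0,0],"hand":235},{"travel":[0,0,0],"turn":[0,0,0],"hand":235}]'
python3 -m pendant '[{"travel":[0.7,0,0],"turn":[0,0,0],"hand":235},{"travel":[0.7,0,0],"turn":[0,0,0],"hand":235},{"travel":[0.2,0,0],"turn":[0,0,0],"hand":235},{"travel":[0,0,0],"turn":[0,0,0],"hand":235},{"travel":[0,0,0],"turn":[0,0,0],"hand":235}]'
python3 -m pendant '[{"travel":[0.2,0,0],"turn":[0,0,0],"hand":235},{"travel":[0.2,0,0],"turn":[0,0,0],"hand":235},{"travel":[0,0,0],"turn":[0,0,0],"hand":235},{"travel":[0,0,0],"turn":[0,0,0],"hand":235}]'
```

```text
t: 60.75
tcp_pos: [0.4037, -0.1103, 0.09]
eef_rot: [[-0.003, 0.085, 0.996], [-0.001, 0.996, -0.085], [-1.0, -0.001, -0.002]]
force: [0.4, 0.0, -1.2]
finger_gap: 0.0093
t: 61.17
tcp_pos: [0.4037, -0.1104, 0.0742]
eef_rot: [[-0.002, 0.085, 0.996], [-0.001, 0.996, -0.085], [-1.0, -0.001, -0.002]]
force: [0.9, -0.2, -1.1]
finger_gap: 0.0091
t: 61.5
tcp_pos: [0.4037, -0.1103, 0.0704]
eef_rot: [[-0.002, 0.085, 0.996], [-0.0, 0.996, -0.085], [-1.0, -0.001, -0.002]]
force: [0.4, -0.0, -2.0]
finger_gap: 0.0092
```

```bash

python3 -m pendant '[{"travel":[0.1,0,0],"turn":[0,0,0],"hand":235},{"travel":[0,0,0],"turn":[0,0,0],"hand":235},{"travel":[0,0,0],"turn":[0,0,0],"hand":235}]'
python3 -m pendant '[{"travel":[0.1,0,0],"turn":[0,0,0],"hand":235},{"travel":[0,0,0],"turn":[0,0,0],"hand":235},{"travel":[0,0,0],"turn":[0,0,0],"hand":235}]'
```

```text
t: 61.75
tcp_pos: [0.4038, -0.1104, 0.0695]
eef_rot: [[-0.002, 0.085, 0.996], [-0.0, 0.996, -0.085], [-1.0, -0.001, -0.002]]
force: [1.3, -1.4, -0.8]
finger_gap: 0.0091
t: 62.0
tcp_pos: [0.4039, -0.1104, 0.0694]
eef_rot: [[-0.002, 0.085, 0.996], [0.001, 0.996, -0.085], [-1.0, 0.0, -0.002]]
force: [-1.6, 1.4, 9.3]
finger_gap: 0.0093
```

```bash

python3 -m pendant '[{"travel":[0,0,0],"turn":[0,0,0],"hand":160},{"travel":[0,0,0],"turn":[0,0,0],"hand":160},{"travel":[0,0,0],"turn":[0,0,0],"hand":160},{"travel":[-2,0,0],"turn":[0,0,0],"hand":160},{"travel":[-3,0,0],"turn":[0,0,0],"hand":160}]'
python3 -m pendant '[{"travel":[-4,0,0],"turn":[0,0,0],"hand":160},{"travel":[-3,0,0],"turn":[-2.9,0,0],"hand":160},{"travel":[0,0,0],"turn":[0,0,0],"hand":160}]'
python3 -c "
from h import *
plan(.5503,-.3257,.15,-2.07)"
```

```text
t: 62.42
tcp_pos: [0.401, -0.1097, 0.1167]
eef_rot: [[-0.009, 0.086, 0.996], [-0.001, 0.996, -0.086], [-1.0, -0.002, -0.009]]
force: [0.8, 0.3, -0.2]
finger_gap: 0.0317
t: 62.67
tcp_pos: [0.4083, -0.1117, 0.1938]
eef_rot: [[0.01, 0.033, 0.999], [-0.001, 0.999, -0.033], [-1.0, -0.0, 0.01]]
force: [0.8, 0.6, -0.8]
finger_gap: 0.0317
turn about x: 0.18
tcp [ 0.4083 -0.1117  0.1938] yaw -1.89 tilt [ 0.58 -0.05] gap 0.0317 F [ 0.8  0.6 -0.8] t 62.67
travel cm: [  4.38 -20.88  14.96]
```

```bash

python3 -m pendant '[{"travel":[0,-2.98,2.19],"turn":[0,0,0],"hand":160},{"travel":[0,-2.98,2.19],"turn":[0,0,0],"hand":160},{"travel":[0,-2.98,2.19],"turn":[0,0,0],"hand":160},{"travel":[0,-2.98,2.19],"turn":[0,0,0],"hand":160},{"travel":[0,-2.98,2.19],"turn":[0,0,0],"hand":160}]'
python3 -m pendant '[{"travel":[0,-2.98,2.19],"turn":[0,0,0],"hand":160},{"travel":[0,-2.98,2.19],"turn":[0,0,0],"hand":160},{"travel":[3,0,0],"turn":[0,0,0],"hand":160},{"travel":[0,0,0],"turn":[0,0,0],"hand":160},{"travel":[0,0,0],"turn":[0,0,0],"hand":160}]'
python3 -m pendant '[{"travel":[0,0,0],"turn":[0,0,0],"hand":160},{"travel":[0,0,0],"turn":[0,0,0],"hand":160},{"travel":[0,0,0],"turn":[0,0,0],"hand":160}]'
python3 jig.py w15 | grep -E "tile|top"
python3 -c "
from h import *
plan(.5503,-.3257,.075,-2.07)"
```

```text
t: 63.08
tcp_pos: [0.5091, -0.2638, 0.1871]
eef_rot: [[-0.003, 0.034, 0.999], [0.001, 0.999, -0.034], [-1.0, 0.0, -0.003]]
force: [1.7, 0.3, 0.8]
finger_gap: 0.0316
t: 63.5
tcp_pos: [0.5486, -0.3232, 0.1556]
eef_rot: [[-0.007, 0.036, 0.999], [0.003, 0.999, -0.035], [-1.0, 0.002, -0.007]]
force: [-0.1, 0.9, -0.0]
finger_gap: 0.0318
t: 63.75
tcp_pos: [0.5505, -0.3235, 0.1597]
eef_rot: [[0.0, 0.034, 0.999], [-0.001, 0.999, -0.034], [-1.0, -0.001, 0.0]]
force: [0.2, 0.4, -0.1]
finger_gap: 0.0319
top 5075 c [ 424.7 -321.3] size x,y [34.7 90.4] yaw -1.81 z 0.0475 px [117. 208.]
top 5610 c [ 472.7 -323. ] size x,y [37.9 90.1] yaw -2.05 z 0.0475 px [180. 208.]
top 5344 c [ 522.5 -324.9] size x,y [37.5 90.3] yaw -2.06 z 0.0475 px [246. 206.]
top 4394 c [ 570.9 -326.7] size x,y [33.3 90.6] yaw -1.81 z 0.0475 px [310. 206.]
tile 1994 c [ 551.2 -326. ] size x,y [10.1 79.9] yaw -2.21 z 0.0937 px [283. 229.]
turn about x: 0.14
tcp [ 0.5505 -0.3236  0.1597] yaw -1.93 tilt [ 0.02 -0.05] gap 0.0323 F [ 0.3 -0.8  0.4] t 63.8
travel cm: [ 8.47 -0.21 -0.01]
```

```bash

python3 -m pendant '[{"travel":[2.5,-0.15,0],"turn":[0.1,0,0],"hand":160},{"travel":[2.5,0,0],"turn":[0,0,0],"hand":160},{"travel":[2.3,0,0],"turn":[0,0,0],"hand":160},{"travel":[1.2,0,0],"turn":[0,0,0],"hand":160},{"travel":[0,0,0],"turn":[0,0,0],"hand":160}]'
python3 -m pendant '[{"travel":[0,0,0],"turn":[0,0,0],"hand":160},{"travel":[0,0,0],"turn":[0,0,0],"hand":160},{"travel":[0,0,0],"turn":[0,0,0],"hand":160}]'
python3 -c "
from h import *
plan(.5503,-.3257,.075,-2.07)"
python3 -m pendant '[{"travel":[0,0,0],"turn":[0,0,0],"hand":235},{"travel":[0,0,0],"turn":[0,0,0],"hand":235},{"travel":[0,0,0],"turn":[0,0,0],"hand":235},{"travel":[0,0,0],"turn":[0,0,0],"hand":235}]'
python3 -c "
from h import *
plan(.5042,-.120,.19,-5.05)"
```

```text
t: 64.22
tcp_pos: [0.5484, -0.3235, 0.0706]
eef_rot: [[-0.006, 0.036, 0.999], [0.003, 0.999, -0.036], [-1.0, 0.003, -0.006]]
force: [0.4, 0.9, -0.5]
finger_gap: 0.0318
t: 64.47
tcp_pos: [0.5508, -0.3267, 0.0754]
eef_rot: [[0.001, 0.036, 0.999], [-0.003, 0.999, -0.036], [-1.0, -0.003, 0.001]]
force: [0.2, -0.4, 1.0]
finger_gap: 0.0318
turn about x: -0.01
tcp [ 0.5508 -0.3267  0.0754] yaw -2.08 tilt [ 0.07 -0.15] gap 0.0318 F [ 0.2 -0.4  1. ] t 64.47
travel cm: [ 0.04  0.1  -0.05]
t: 64.8
tcp_pos: [0.5491, -0.3263, 0.0744]
eef_rot: [[-0.002, 0.037, 0.999], [-0.001, 0.999, -0.037], [-1.0, -0.001, -0.002]]
force: [-3.7, 1.7, 5.4]
finger_gap: 0.0089
turn about x: 2.93
tcp [ 0.5491 -0.3263  0.0744] yaw -2.12 tilt [-0.13 -0.05] gap 0.0089 F [-3.7  1.7  5.4] t 64.8
travel cm: [-11.56  20.15  -6.29]
```

```bash

python3 -m pendant '[{"travel":[-0.5,0,0],"turn":[0,0,0],"hand":235},{"travel":[-1,0,0],"turn":[0,0,0],"hand":235},{"travel":[-2,0,0],"turn":[0,0,0],"hand":235},{"travel":[-3,0,0],"turn":[0,0,0],"hand":235},{"travel":[-3,0,0],"turn":[0,0,0],"hand":235}]'
python3 -m pendant '[{"travel":[-2,0,0],"turn":[0,0,0],"hand":235},{"travel":[0,0,0],"turn":[2.9,0,0],"hand":235},{"travel":[0,3.36,-1.05],"turn":[0,0,0],"hand":235},{"travel":[0,3.36,-1.05],"turn":[0,0,0],"hand":235},{"travel":[0,3.36,-1.05],"turn":[0,0,0],"hand":235}]'
python3 -m pendant '[{"travel":[0,3.36,-1.05],"turn":[0,0,0],"hand":235},{"travel":[0,3.36,-1.05],"turn":[0,0,0],"hand":235},{"travel":[0,3.36,-1.05],"turn":[0,0,0],"hand":235},{"travel":[0,0,0],"turn":[0,0,0],"hand":235},{"travel":[0,0,0],"turn":[0,0,0],"hand":235}]'
python3 -m pendant '[{"travel":[0,0,0],"turn":[0,0,0],"hand":235},{"travel":[0,0,0],"turn":[0,0,0],"hand":235},{"travel":[0,0,0],"turn":[0,0,0],"hand":235}]'
python3 rk.py w16
python3 -c "
from h import *
plan(.5042,-.120,.11,-5.05)"
```

```text
t: 65.22
tcp_pos: [0.5499, -0.3248, 0.1688]
eef_rot: [[-0.003, 0.036, 0.999], [0.001, 0.999, -0.036], [-1.0, 0.0, -0.003]]
force: [0.7, -0.6, -1.8]
finger_gap: 0.0092
t: 65.63
tcp_pos: [0.5273, -0.2218, 0.1887]
eef_rot: [[-0.001, 0.089, 0.996], [-0.001, 0.996, -0.089], [-1.0, -0.001, -0.0]]
force: [0.6, 0.2, -0.9]
finger_gap: 0.0091
t: 66.05
tcp_pos: [0.5055, -0.1153, 0.1885]
eef_rot: [[-0.001, 0.08, 0.997], [0.002, 0.997, -0.08], [-1.0, 0.002, -0.001]]
force: [-0.0, -0.5, -1.4]
finger_gap: 0.0089
t: 66.3
tcp_pos: [0.5048, -0.1214, 0.1887]
eef_rot: [[-0.001, 0.09, 0.996], [-0.002, 0.996, -0.09], [-1.0, -0.002, -0.001]]
force: [-0.7, 0.2, -0.8]
finger_gap: 0.0091
tile 1989 c [ 404.5 -111.6] size x,y [11.  79.7] yaw -5.16 z 0.0894 px [143. 209.]
slat 94 c [398.1 -69. ] size x,y [10.2  7.8] yaw 10.91 z 0.0415 px [147. 147.]
slat 968 c [ 415.2 -112.3] size x,y [ 8.7 89.8] yaw -5.16 z 0.0417 px [177. 193.]
slat 955 c [ 444.4 -114.8] size x,y [ 8.3 89.6] yaw -5.24 z 0.0418 px [211. 193.]
slat 957 c [ 464.9 -116.6] size x,y [ 8.2 89.3] yaw -5.14 z 0.0417 px [235. 193.]
slat 579 c [ 493.7 -119.2] size x,y [ 7.4 89.4] yaw -5.27 z 0.0416 px [268. 181.]
slat 504 c [ 514.7 -120.6] size x,y [ 7.6 88.4] yaw -4.41 z 0.0417 px [295. 175.]
slat 357 c [ 408.9 -111.7] size x,y [ 8.6 79.9] yaw 0.76 z 0.0435 px [168. 193.]
rack 17149 c [ 454.5 -115.8] size x,y [180.4 100.1] yaw -5.02 z 0.0219 px [231. 182.]
turn about x: -0.12
tcp [ 0.5047 -0.1212  0.1885] yaw -5.17 tilt [-0.07 -0.08] gap 0.0092 F [ 0.4 -0.8 -1.3] t 66.35
travel cm: [ 7.85  0.12 -0.06]
```

Tile 1 stands in the −50 slot (top z 0.0894). Insert the second in the +50 slot.

```bash

python3 -m pendant '[{"travel":[2.5,0.1,-0.05],"turn":[-0.1,0,0],"hand":235},{"travel":[2.5,0,0],"turn":[0,0,0],"hand":235},{"travel":[2.3,0,0],"turn":[0,0,0],"hand":235},{"travel":[0.5,0,0],"turn":[0,0,0],"hand":235},{"travel":[0,0,0],"turn":[0,0,0],"hand":235}]'
python3 -m pendant '[{"travel":[0,0,0],"turn":[0,0,0],"hand":235},{"travel":[0,0,0],"turn":[0,0,0],"hand":235},{"travel":[0,0,0],"turn":[0,0,0],"hand":235}]'
python3 -c "
from h import *
plan(.5042,-.120,.0704,-5.05)"
```

```text
t: 66.77
tcp_pos: [0.5026, -0.1188, 0.1087]
eef_rot: [[-0.006, 0.087, 0.996], [-0.0, 0.996, -0.087], [-1.0, -0.001, -0.006]]
force: [0.2, 0.8, 0.3]
finger_gap: 0.0094
t: 67.02
tcp_pos: [0.5054, -0.119, 0.1118]
eef_rot: [[0.001, 0.085, 0.996], [-0.001, 0.996, -0.085], [-1.0, -0.001, 0.001]]
force: [-0.2, 0.1, -0.9]
finger_gap: 0.0094
turn about x: 0.15
tcp [ 0.5054 -0.119   0.1118] yaw -4.9 tilt [ 0.08 -0.06] gap 0.0094 F [-0.2  0.1 -0.9] t 67.02
travel cm: [ 4.14 -0.11 -0.12]
```

```bash

python3 -m pendant '[{"travel":[0.6,0,-0.06],"turn":[0,0,0],"hand":235},{"travel":[0.8,0,0],"turn":[0,0,0],"hand":235},{"travel":[0.6,0,0],"turn":[0,0,0],"hand":235},{"travel":[0,0,0],"turn":[0,0,0],"hand":235},{"travel":[0,0,0],"turn":[0,0,0],"hand":235}]'
python3 -m pendant '[{"travel":[0.7,0,0],"turn":[0,0,0],"hand":235},{"travel":[0.7,0,0],"turn":[0,0,0],"hand":235},{"travel":[0.2,0,0],"turn":[0,0,0],"hand":235},{"travel":[0,0,0],"turn":[0,0,0],"hand":235},{"travel":[0,0,0],"turn":[0,0,0],"hand":235}]'
python3 -m pendant '[{"travel":[0.15,0,0],"turn":[0,0,0],"hand":235},{"travel":[0.15,0,0],"turn":[0,0,0],"hand":235},{"travel":[0,0,0],"turn":[0,0,0],"hand":235},{"travel":[0,0,0],"turn":[0,0,0],"hand":235}]'
```

```text
t: 67.43
tcp_pos: [0.5037, -0.118, 0.0898]
eef_rot: [[-0.002, 0.085, 0.996], [-0.001, 0.996, -0.085], [-1.0, -0.001, -0.002]]
force: [0.8, -0.4, -2.1]
finger_gap: 0.0093
t: 67.85
tcp_pos: [0.5036, -0.1182, 0.074]
eef_rot: [[-0.002, 0.085, 0.996], [-0.001, 0.996, -0.085], [-1.0, -0.001, -0.002]]
force: [1.2, 0.3, -1.1]
finger_gap: 0.0088
t: 68.18
tcp_pos: [0.5036, -0.1183, 0.0712]
eef_rot: [[-0.002, 0.085, 0.996], [-0.001, 0.996, -0.085], [-1.0, -0.001, -0.002]]
force: [2.0, -0.7, -1.2]
finger_gap: 0.0095
```

```bash

python3 -m pendant '[{"travel":[0.1,0,0],"turn":[0,0,0],"hand":235},{"travel":[0,0,0],"turn":[0,0,0],"hand":235},{"travel":[0,0,0],"turn":[0,0,0],"hand":235}]'
python3 -m pendant '[{"travel":[0.1,0,0],"turn":[0,0,0],"hand":235},{"travel":[0,0,0],"turn":[0,0,0],"hand":235},{"travel":[0,0,0],"turn":[0,0,0],"hand":235}]'
```

```text
t: 68.43
tcp_pos: [0.5036, -0.1183, 0.0704]
eef_rot: [[-0.002, 0.085, 0.996], [-0.001, 0.996, -0.085], [-1.0, -0.001, -0.001]]
force: [0.7, -1.0, 0.3]
finger_gap: 0.0091
t: 68.68
tcp_pos: [0.5037, -0.1183, 0.0703]
eef_rot: [[-0.001, 0.085, 0.996], [0.0, 0.996, -0.085], [-1.0, 0.0, -0.001]]
force: [-1.1, 1.4, 6.2]
finger_gap: 0.0092
```

```bash

python3 -m pendant '[{"travel":[0,0,0],"turn":[0,0,0],"hand":160},{"travel":[0,0,0],"turn":[0,0,0],"hand":160},{"travel":[0,0,0],"turn":[0,0,0],"hand":160},{"travel":[-2,0,0],"turn":[0,0,0],"hand":160},{"travel":[-3,0,0],"turn":[0,0,0],"hand":160}]'
python3 -m pendant '[{"travel":[-4,0,0],"turn":[0,0,0],"hand":160},{"travel":[-4,0,0],"turn":[0,0,0],"hand":160},{"travel":[0,-2,-2],"turn":[0,0,0],"hand":160},{"travel":[0,-2,-3],"turn":[0,0,0],"hand":160},{"travel":[0,0,-3],"turn":[0,0,0],"hand":160}]'
python3 -m pendant '[{"travel":[0,0,-3],"turn":[0,0,0],"hand":160},{"travel":[0,0,-1],"turn":[0,0,0],"hand":160},{"travel":[0,0,0],"turn":[0,0,0],"hand":160},{"travel":[0,0,0],"turn":[0,0,0],"hand":160},{"travel":[0,0,0],"turn":[0,0,0],"hand":160}]'
python3 rk.py w17
python3 - <<'E'
from h import *
d=grab("top"); save(d,"top3.png"); P=cloud(d); Z=P[...,2]; k=np.hypot(P[...,0]-.475,P[...,1]-.1)<.17
rects(P,(Z>.008)&(Z<.07)&k,"file"); 
rects(P,(Z>.095)&(Z<.112)&(np.hypot(P[...,0]-.46,P[...,1]-.33)<.15),"covergrip",30)
d=grab("scene"); save(d,"scene3.png")
E
```

```text
t: 69.1
tcp_pos: [0.5004, -0.1171, 0.1168]
eef_rot: [[-0.01, 0.085, 0.996], [0.001, 0.996, -0.085], [-1.0, -0.0, -0.01]]
force: [0.4, 0.3, 0.4]
finger_gap: 0.0318
t: 69.52
tcp_pos: [0.4192, -0.156, 0.2002]
eef_rot: [[-0.001, 0.091, 0.996], [-0.005, 0.996, -0.091], [-1.0, -0.005, -0.001]]
force: [-1.4, -0.5, 1.0]
finger_gap: 0.0318
t: 69.93
tcp_pos: [0.3818, -0.1476, 0.1997]
eef_rot: [[-0.001, 0.084, 0.996], [-0.001, 0.996, -0.084], [-1.0, -0.001, -0.001]]
force: [0.6, -0.2, 1.0]
finger_gap: 0.0321
tile 2160 c [ 504.6 -118.2] size x,y [10.9 79.5] yaw -5.15 z 0.0892 px [448. 153.]
tile 1623 c [ 404. -112.] size x,y [10.1 79.8] yaw -4.89 z 0.0895 px [308. 156.]
slat 1016 c [ 394.9 -110.4] size x,y [ 8.3 88.9] yaw -4.51 z 0.0417 px [293. 148.]
slat 656 c [ 414.9 -112.3] size x,y [ 8.1 89.5] yaw -5.0 z 0.0422 px [319. 146.]
slat 992 c [ 444.2 -114.7] size x,y [ 8.3 89.2] yaw -5.07 z 0.0416 px [352. 148.]
slat 998 c [ 464.6 -116.5] size x,y [ 8.4 89.4] yaw -4.99 z 0.0416 px [376. 148.]
slat 1416 c [ 494.9 -119.8] size x,y [11.1 89.2] yaw -5.29 z 0.0419 px [413. 148.]
rack 17056 c [ 454.5 -115.8] size x,y [180.1 100.2] yaw -4.89 z 0.0251 px [349. 143.]
file 772 c [480.4 102.8] size x,y [201.7  43.9] yaw 7.25 z 0.0378 px [230. 228.]
covergrip 134 c [425.5 327.7] size x,y [14.7 56.3] yaw 3.52 z 0.1039 px [141. 250.]
```

View pics/scene3.png

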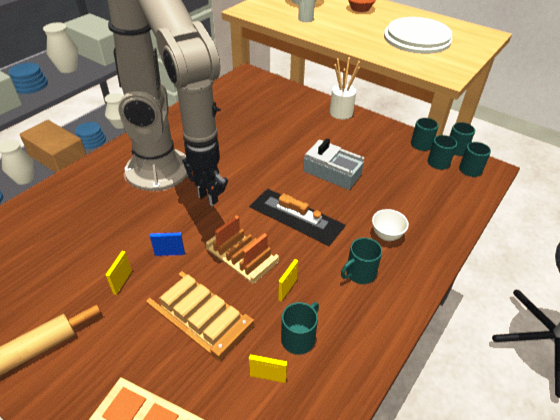

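View pics/top3.png

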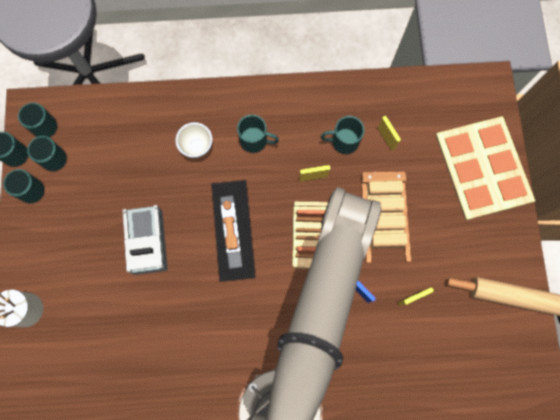

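```bash
python3 -c "
from bench import ticket
print(ticket.finish_job())"
```

```text
the job is handed in; nothing more can be done
None
```

The job is done and handed in at about 70 s of robot time; no verdict was reported.

**What was done**
- **Extractor switch:** I slid the cover about 78 mm open and pressed the button to its hard stop (18 N at the wrist). I then slid the cover shut, and its grip is back within about 1 mm of the button.
- **Jig and tiles:** I pushed the jig about 4 mm home against its cleat and stood both bisque tiles (only two were present) in its outer slots.
- **Filing:** I made three forward strokes of about 80 mm and lifted the file about 30 mm clear before each return. The file was then laid on its mat.
- **Tiles back:** Both tiles were lowered into the rack's two outer slots.

**Last checks**
- The tile tops read 0.089–0.090 m, against 0.090 m for a seated tile, and both tiles are near their slots' middles.
- The file's middle is within about 10 mm of the mat's middle.
- The cover is shut, and the mugs, bowl, brush pot and coloured look-alikes appear unmoved.
- The jig was still on its stop when last measured, after filing and just before the second tile came out. I did not look at it again.

**What went less than perfectly**
- **Stroke 1:** it bore on the edges with about 12 N for roughly the first 15 mm, above the 10 N asked. After that it stayed at about 5–9 N. Strokes 2 and 3 stayed within about 3–10 N. I did not add a fourth stroke.
- **Early move:** a sign slip took the hand towards the brush pot, with a brief 11 N reading. I backed off, and the pot is still standing.

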